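# Load the leak-test pot, lock it and set its air regulator

### The job

Lay all the short black cartridges in the round leak-test pot, set the lid on it with its two ears at the white index blocks on the pot, and turn the pot's collar clockwise by its lug to the locked mark so that its claws cover the ears. Then slide the clear cover off the regulator knob, turn the knob so that its pointer stands at the raised metal mark on the dial, and slide the cover fully home over the knob again. Do it in that order, and leave the clips, the spring and the screwdriver on the bench alone.

Things in the scene. Friction and masses are not known exactly. Their poses are not given: they have to be found in the camera images.
- cartridge1_mid (a point): A short cartridge: square black plastic body 30 long, 18 wide, 18 high, with a white band and a steel nose (12 dia, 10 long) at its +x end; 40 mm overall, 30 g. The point is its centre, half-way up (9 mm above what it lies on), x along its length. Grasp across the 18 mm width. There are two to four in a run; absent ones read None.
- cartridge2_mid (a point): A short cartridge: square black plastic body 30 long, 18 wide, 18 high, with a white band and a steel nose (12 dia, 10 long) at its +x end; 40 mm overall, 30 g. The point is its centre, half-way up (9 mm above what it lies on), x along its length. Grasp across the 18 mm width. There are two to four in a run; absent ones read None.
- cartridge3_mid (a point): A short cartridge: square black plastic body 30 long, 18 wide, 18 high, with a white band and a steel nose (12 dia, 10 long) at its +x end; 40 mm overall, 30 g. The point is its centre, half-way up (9 mm above what it lies on), x along its length. Grasp across the 18 mm width. There are two to four in a run; absent ones read None.
- cartridge4_mid (a point): A short cartridge: square black plastic body 30 long, 18 wide, 18 high, with a white band and a steel nose (12 dia, 10 long) at its +x end; 40 mm overall, 30 g. The point is its centre, half-way up (9 mm above what it lies on), x along its length. Grasp across the 18 mm width. There are two to four in a run; absent ones read None.
- lid_handle (a point): The pot's loose aluminium lid (300 g): disc 126 dia, spigot below (106 dia, 6 deep), two flat ears (26 wide, 7 thick), 152 mm overall along x, and a bar handle along x, 60 long, 12 wide, 32 high. The point is the handle's centre, 29 mm above the spigot's underside, 16 mm above the disc's top face. Grasp across the 12 mm.
- lid_seat (a point): On the lid's axis at the underside of its disc and ears (6 mm above the spigot's underside), which rests on the pot's rim; x along the ears, z up.
- pot_in (a point): Centre of the pot's inner floor, 6 mm above the bench. The pot is a fixed round steel vessel, bore 116 dia, wall 8, rim 48 mm above this floor (two layers of cartridges lying down still clear the lid's spigot). Axes as pot_rim.
- pot_rim (a point): Centre of the pot's mouth at rim height, 54 mm above the bench. Its x axis is the line through the two white index blocks on the outside of the wall: the lid's ears belong along it (either way round). z up. The lid's spigot has 5 mm of play all round.
- collar_lug (a point): Lug of the captive lock collar, a dark steel ring (170 outer dia, top 71 mm above the bench) that turns about the pot's vertical axis. The lug is an upright tab 97 mm from the axis, 24 long radially, 12 thick, top 88 mm above the bench; the point is on its centre line 72 mm above the bench, x radially outwards, z up. Grasp across the 12 mm from above.
- collar_mark (a point): The locked mark: a white line on a small fixed steel post (16 x 16, 48 high) standing 122 mm from the pot axis, just outside the path of the lug; the point is where collar_lug comes to stand when locked, in line with the white line.
- collar (a joint): Collar angle in rad, growing clockwise seen from above: 0 to 0.2 at the start, 1.05 at the locked mark, stop at 1.12. Stays where left (friction 0.15 N m). Its two inner claws (66 to 80 mm from the axis, 65 to 71 mm above the bench, 17 degrees to each side) stand 60 degrees from the index line at 0, so the ears pass between them, and over the ears at 1.05.
- knob_axis (a point): On the regulator knob's vertical turning axis, 48 mm above the bench. The regulator is a fixed grey block 240 x 84 x 20 mm; this point's x axis runs along the block, the way the cover slides off; its z is up.
- knob_pointer (a point): Tip of the knob's pointer, 26 mm from the axis; x points outwards along the pointer, z up. The knob is black: a bar grip 40 long (along the pointer), 14 wide, standing 32 to 62 mm above the bench on a 44 mm disc; a white line and white tip show the pointer end. Grasp across the 14 mm, once the cover is off.
- dial_mark (a point): The raised bright metal mark (9 x 6 x 5 mm, among thin white ticks) on the dark dial under the knob; the point is 26 mm from the knob axis; x points outwards from the axis. The knob is set when its pointer is in line with it (within 0.1 rad).
- knob (a joint): Knob angle in rad, growing clockwise seen from above, 0 to 3.6 between stops; the mark always lies 1.1 to 2.6 rad clockwise of the start. It stays where it is left (friction 0.06 N m). Nothing but the gripper turns it.
- cover_tab (a point): Centre of the grip tab on top of the clear sliding cover (lock) of the knob: tab 12 thick along the sliding direction (x), 32 wide, 28 high, from 72 to 100 mm above the bench; the point is 87 mm above the bench. The cover is a clear hood 60 long, 72 wide, its roof at 68 to 72 mm. Grasp across the 12 mm.
- cover (a joint): Cover position in m: 0 = fully off the knob (hood centre 100 mm from the knob axis along knob_axis x), 0.100 = fully home, centred over the knob. Slides with about 2.5 N of friction; stays where it is left. Starts 0.085 to 0.100.
- lid: The lid as a whole; origin at the centre of the spigot's underside.
- clip1: Bystander: a long black plastic clip with a steel rod, 85 x 16 x 18 mm, loose. Leave it.
- clip2: Bystander: another such long clip. Leave it.
- spring1: Bystander: a small loose steel coil spring, 17 dia, 22 high. Leave it.
- driver: Bystander: a screwdriver 170 mm long lying on the bench. Leave it.
Things that resemble listed ones, but are neither listed nor needed, are in the scene too. Leave any green look-alike of the part that bears pot_in alone.

How it is judged:
On the way, in this order (a step that is already met when the one before it is completed fails the run):
1. all the cartridges lie in the pot (horizontal distance between each of cartridge1_mid, cartridge2_mid, cartridge3_mid, cartridge4_mid and pot_in below 0.056 m and z of cartridge1_mid in the frame of pot_in between 0 and 0.046 m and z of cartridge2_mid in the frame of pot_in between 0 and 0.046 m and z of cartridge3_mid in the frame of pot_in between 0 and 0.046 m and z of cartridge4_mid in the frame of pot_in between 0 and 0.046 m), for 0.2 s.
2. the lid is seated on the pot, ears at the index blocks (horizontal distance between lid_seat and pot_rim below 0.008 m and z of lid_seat in the frame of pot_rim between -0.004 and 0.004 m and angle between lid_seat's own z axis and vertical below 0.06 rad and angle between the x axis of lid_seat and the x axis of pot_rim, either way round below 0.2 rad), for 0.2 s.
3. the collar is at its locked mark (value of joint collar above 0.97 rad), for 0.2 s.
4. with the cover off, the knob's pointer is at the dial's mark (horizontal distance between knob_pointer and dial_mark below 0.0029 m and value of joint cover below 0.04 m), for 0.2 s.
5. the cover is fully home over the knob (value of joint cover above 0.096 m), for 0.2 s.
At the end, for the whole second after the job is handed in: Cartridges in the pot below its rim; lid flat on it, within 8 mm of centre, ears within 0.2 rad of the index line; collar within 0.08 rad of its mark or at the stop past it; pointer tip within 2.9 mm (0.11 rad) of the dial mark; cover within 4 mm of home; lid at rest (all of step 1 and all of step 2 and value of joint collar above 0.97 rad and horizontal distance between knob_pointer and dial_mark below 0.0029 m and value of joint cover above 0.096 m and linear speed of lid below 0.02 m/s); the robot touches nothing.
It fails at once if the first clip is pushed more than 5 cm from its place (distance of clip1 from where it was at the start of the episode above 0.05 m).
It fails at once if the second clip is pushed more than 5 cm from its place (distance of clip2 from where it was at the start of the episode above 0.05 m).
It fails at once if the spring is pushed more than 5 cm from its place (distance of spring1 from where it was at the start of the episode above 0.05 m).
It fails at once if the screwdriver is pushed more than 5 cm from its place (distance of driver from where it was at the start of the episode above 0.05 m).
Of cartridge1, cartridge2, cartridge3, cartridge4 only 2 to 4 are there at a start; the rules pass over those that are not, and their reading is None.
At some moment in a run one of cartridge1, cartridge2, cartridge3, cartridge4 may be knocked a few centimetres aside while the robot is not near it.
Once in a run the grip may slacken for a moment while it holds something.
It also fails if it takes over 210 s, if anything falls off the work surface, if the arm or the gripper's body presses on something with over 40 N, if the wrist force passes 120 N, or if a joint passes its speed limit or range.

### The arm

A 7-joint arm with a two-finger parallel gripper is mounted at the origin on the work surface. World frame = base frame: x ahead of the robot, y to its left, z up, the work surface at z = 0. Lengths are in m, angles in rad, forces in N, time in s.
With the tool pointing down it reaches from about 0.4 to 0.875 m from the base axis. Payload 19.3 kg.
Tool frame: the origin (TCP) lies between the finger pads; the fingertips stand 19 mm ahead of it and the grasp point (between the pads) is the TCP; z points along the fingers, y is the direction in which the jaws open and shut (so a half turn about z gives the same grasp; the last joint's range is limited). The gripper opens to 85 mm and grips with 20 to 120 N. Pads are 22 mm wide; open, the fingers measure 114 mm over their backs; the gripper's body (76 mm by 85 mm) begins 54 mm behind the grasp point. The pads swing forward as they close: fully open they stand 13 mm farther back than shut.
Start: joints at [-1.214, 0.521, -0.036, 1.599, 0.021, 1.021, -0.113], TCP at [0.259, 0.569, 0.25] pointing down, gripper open.
Joint ranges: [-2.91, 2.91], [-0.3, 2.13], [-1.5, 1.42], [0.17, 2.43], [-1.26, 4.41], [0.16, 1.93], [-2.52, 2.52]. Speed limits (rad/s): [1.89, 1.89, 2.39, 2.39, 3.01, 3.01, 3.01].

### API

Orientations are given as a unit quaternion [x, y, z, w].
In Python, from rig import ctrl, eyes gives the robot as it stands.
- The arm moves only by the tool move_arm, never from a script. Its argument "increments" is a list of rows, each a list of 5 numbers: the finger opening in cm, from 0 to 8.54, then the shift along the tool's x, y, z in cm, then the turn about the tool's z in degrees. In form: [[hand, x, y, z, twist], ...]. A call has 1 to 8 rows; each row is the pose to reach, as a shift and turn from the pose commanded when the call began, along the tool's axes at that moment; what a row does not reach only later rows make up. A row lasts 1/12 s, in which the tool goes at most 41.7 mm and 7.16 degrees, less where a joint would pass 70% of its speed; a pose out of reach is approached as far as the arm can. A call with a gripper value outside its range is refused whole. The fingers move at their own pace and stop on an object; "grip_force" is the grip in N (left out, the last holds). Time passes only in rows, so rows that repeat a pose let the fingers close. It gives the time, the measured TCP pose, the force and the opening at its end, in the units of the state.
- ctrl.read_state(): the state, without advancing time (a new reading comes with each control period).
- eyes.capture(name): name is "side" or "top"; returns a dict with "img" (384x512x3 uint8, red, green, blue), "camera_matrix" (3x3 intrinsics, pixels), "eye" and "rotation" of the camera in the world. Camera axes: x right, y down, z forward; pixel columns grow to the right and rows downward; lengths in m; the calibration is good to about 2 mm. A picture is of the moment at which its call begins. There is no depth.
- ctrl.job_done(): hands the job in, once; it reports no verdict.
Trained networks look in a picture, given as the dict that the camera call returned (one of the last four; its "shot" number tells which), for a name from the list of things; names that differ only in an ending like _2 or _b are one class to them, and where a whole thing is asked for, a point or a joint stands for the part that bears it (a point fixed in the world has none). Each returns a list of dicts, best first, with "confidence" (0 to 1); they miss things now and then, are a little off and sometimes report something else, mostly with a low value. They report only what shows in the picture. A call takes as long as a camera call. They do not tell look-alikes from the thing itself.
- eyes.recognise(picture, target): "location" ([x, y, z] in m, in world coordinates, good to about 4 mm: the middle of the surface that is visible of it).
- eyes.masks_of(picture, target): "pixels" (384x512 bool, what is visible of it).
The state is a dict: "clock": time; "q": joint angles; "qvel": joint speeds; "joint_torque": joint torques, N m; "ee_pos": TCP position; "ee_rot": TCP orientation; "contact_force": force on the tool from outside, world axes, zero at the start; "torque": the same for the moment, N m; "width": finger opening in m.
Only numpy, scipy, OpenCV 4.12 (cv2) and the standard library are available. Lean on these libraries where they do the work, as an engineer would, in place of code of your own. Each camera call takes 0.05 s, during which the arm holds its last target.

## Working session

There is one attempt and no reset: what is moved stays moved. The work goes in short steps, Python scripts to look and compute and a tool call to move; the robot and the scene stay as the last step left them, time stands still between calls to the robot, and variables do not carry over. Pictures are saved under pics/ and viewed, and the job is handed in when it is done.

Besides the shell and the picture viewer there is one more tool, called after ">>>" as name(argument=value, ...) on one line, values as JSON. move_arm: Moves the arm, as the interface text tells. Its arguments: {"type":"object","properties":{"increments":{"type":"array"},"grip_force":{"type":"number"}},"required":["increments"]}

```bash
mkdir -p pics; ls; python3 - <<'E'
from rig import ctrl, eyes
import cv2
print(ctrl.read_state())
for n in ("top","side"):
    c=eyes.capture(n); cv2.imwrite(f"pics/{n}0.png",cv2.resize(c["img"][:,:,::-1],(800,600),interpolation=cv2.INTER_CUBIC))
    print(n,c["camera_matrix"],c["eye"],c["rotation"])
E
```

```text
pics
{'clock': 0.0, 'q': array([-1.21419353,  0.5220403 , -0.03633027,  1.60000106,  0.02119938,
        1.02108671, -0.11278301]), 'qvel': array([-3.52400695e-04,  3.24893797e-04,  3.95236864e-05, -3.73680757e-04,
       -9.51904580e-06, -1.74237371e-04,  9.33069638e-05]), 'joint_torque': array([-8.79946656e-04, -9.27104044e+01,  1.97913565e+00, -3.69944322e+01,
        1.76542159e-02,  8.24582472e-03,  7.51564562e-05]), 'ee_pos': array([0.25862724, 0.56863472, 0.24971179]), 'ee_rot': array([ 2.11780900e-01,  9.77317000e-01, -5.69265315e-04, -8.25931825e-05]), 'contact_force': array([ 0.35720586, -0.34289015,  0.30861324]), 'torque': array([ 0.00116991, -0.0075138 ,  0.02077801]), 'width': 0.0853401082260858}
top [[493.95821747   0.         253.1608936 ]
 [  0.         493.95821747 193.47682577]
 [  0.           0.           1.        ]] [ 0.36908284 -0.01528007  1.22533229] [ 0.70733765 -0.70435493  0.03990444 -0.04433081]
side [[367.75363607   0.         254.45366595]
 [  0.         367.75363607 195.96462583]
 [  0.           0.           1.        ]] [ 0.19360041 -0.50457994  0.64398353] [ 0.88515096 -0.25659624  0.10886317 -0.37257879]
```

View pics/top0.png

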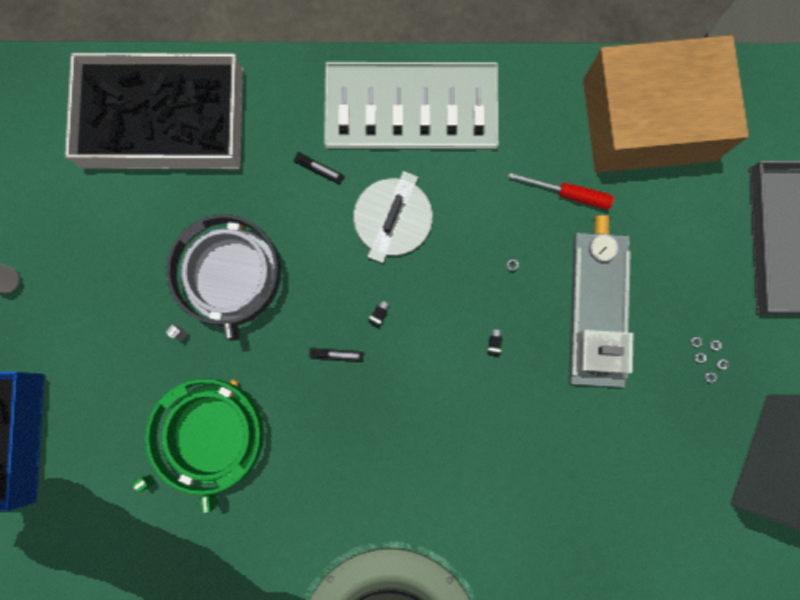

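View pics/side0.png

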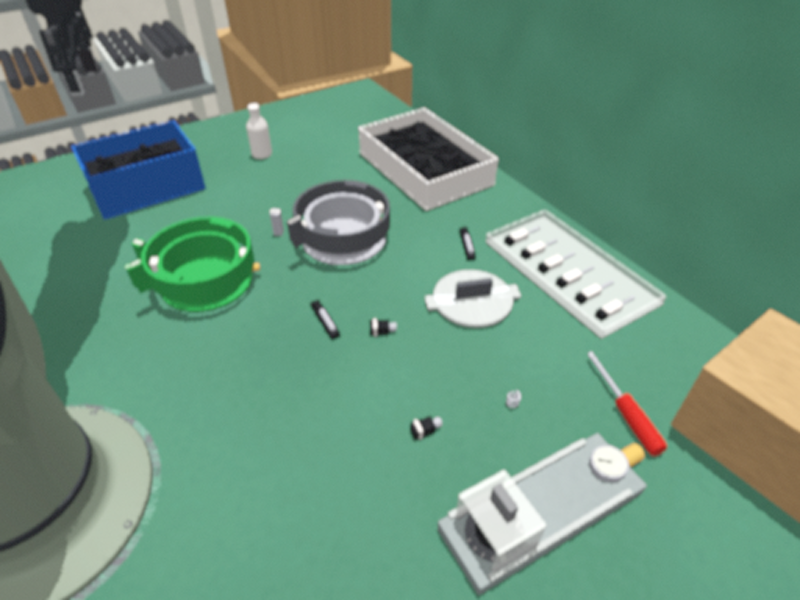

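```bash
cat > h.py <<'E'
from rig import ctrl, eyes
import cv2, numpy as np
from scipy.spatial.transform import Rotation as R
def rot(c):
    return R.from_quat(c["rotation"]).as_matrix()
def p2w(c,u,v,z):
    d=rot(c)@np.linalg.solve(c["camera_matrix"],np.array([u,v,1.]))
    e=np.array(c["eye"]); return e+d*(z-e[2])/d[2]
def w2p(c,p):
    q=rot(c).T@(np.array(p)-c["eye"]); q=c["camera_matrix"]@q; return q[:2]/q[2]
def crop(c,u0,v0,u1,v1,name,s=None):
    im=c["img"][int(v0):int(v1),int(u0):int(u1),::-1]
    s=s or min(800/im.shape[1],600/im.shape[0])
    cv2.imwrite(f"pics/{name}.png",cv2.resize(im,None,fx=s,fy=s,interpolation=cv2.INTER_CUBIC)); return s
E
python3 - <<'E'
from h import *
np.set_printoptions(precision=4,suppress=True)
c={n:eyes.capture(n) for n in ("top","side")}
for n in c:
  print(n,rot(c[n])[:,2])
  for t in ["cartridge1_mid","lid_handle","pot_rim","pot_in","collar_lug","collar_mark","knob_axis","knob_pointer","dial_mark","cover_tab","clip1","spring1","driver"]:
    for d in eyes.recognise(c[n],t)[:5]:
        print(n,t,np.array(d["location"]),round(d["confidence"],2),w2p(c[n],d["location"]).round(0))
t=c["top"]
crop(t,90,120,190,220,"t_pot"); crop(t,350,130,420,260,"t_reg"); crop(t,210,90,340,240,"t_mid")
crop(c["side"],270,270,420,384,"s_reg");crop(c["side"],160,100,270,180,"s_pot")
E
```

```text
top [ 0.1189  0.0065 -0.9929]
top lid_handle [0.6549 0.0049 0.0126] 0.74 [249. 138.]
top pot_rim [0.5572 0.2619 0.0368] 0.85 [143. 174.]
top pot_rim [0.3061 0.2822 0.0353] 0.83 [131. 279.]
top pot_in [0.5593 0.257  0.0367] 0.73 [145. 174.]
top pot_in [0.3036 0.2842 0.0396] 0.73 [130. 280.]
top collar_lug [0.2861 0.2805 0.0704] 0.91 [128. 288.]
top collar_lug [0.5485 0.2489 0.0695] 0.62 [145. 176.]
top collar_mark [0.5584 0.2584 0.0358] 0.97 [144. 174.]
top collar_mark [0.2992 0.2819 0.0349] 0.88 [131. 282.]
top knob_axis [ 0.5046 -0.3248  0.017 ] 0.69 [382. 198.]
top knob_axis [ 0.6501 -0.0028  0.0189] 0.2 [252. 139.]
top knob_pointer [0.4278 0.084  0.0103] 0.68 [216. 228.]
top knob_pointer [0.6492 0.0009 0.0153] 0.45 [250. 140.]
top cover_tab [ 0.4359 -0.3185  0.076 ] 0.94 [387. 224.]
top cover_tab [0.6517 0.0027 0.0125] 0.52 [249. 139.]
top clip1 [0.4317 0.0816 0.0112] 0.73 [217. 227.]
top clip1 [0.7337 0.1163 0.0119] 0.73 [205. 107.]
top driver [ 0.6897 -0.298   0.0236] 0.87 [370. 123.]
side [ 0.3839  0.6037 -0.6987]
side lid_handle [ 0.6471 -0.0082  0.016 ] 0.85 [301. 191.]
side 
[... 629 characters left out ...]
0066  0.0148] 0.17 [300. 191.]
side collar_mark [0.3016 0.2916 0.047 ] 0.71 [123. 163.]
side collar_mark [0.5575 0.263  0.0513] 0.66 [217. 136.]
side knob_axis [ 0.684  -0.3055  0.0245] 0.74 [407. 267.]
side knob_axis [ 0.4938 -0.3382  0.0231] 0.58 [347. 328.]
side knob_axis [ 0.4296 -0.3355  0.0675] 0.43 [321. 335.]
side dial_mark [ 0.4124 -0.3214  0.0263] 0.78 [305. 344.]
side cover_tab [ 0.4284 -0.336   0.0691] 0.87 [321. 335.]
side clip1 [0.4278 0.0779 0.0109] 0.67 [207. 205.]
side clip1 [ 0.4458 -0.1678  0.0183] 0.55 [270. 273.]
side spring1 [0.4283 0.0785 0.0091] 0.48 [207. 205.]
side spring1 [0.4933 0.0194 0.0155] 0.16 [242. 208.]
side driver [ 0.683  -0.3082  0.0241] 0.75 [407. 268.]
```

View pics/t_pot.png

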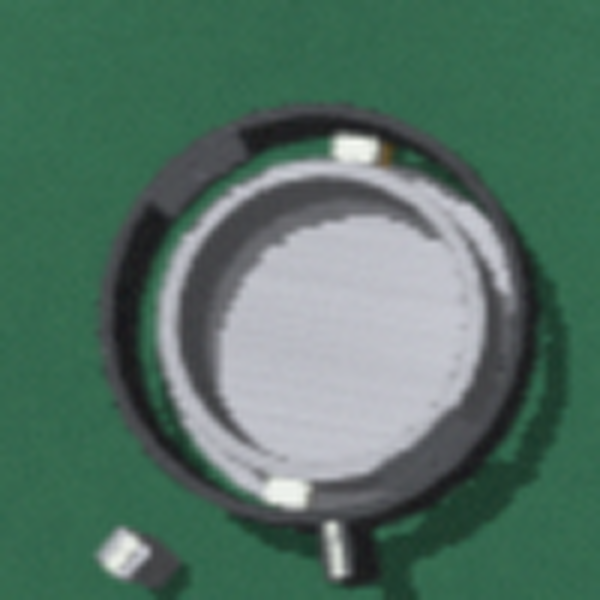

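View pics/t_reg.png

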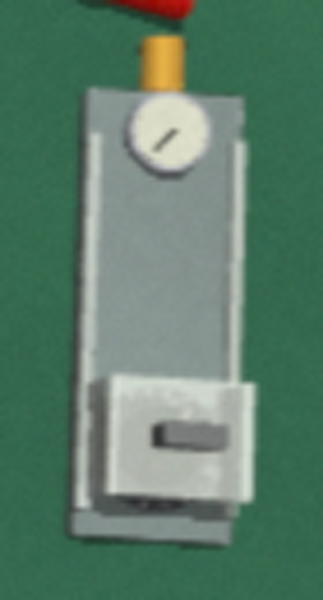

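View pics/t_mid.png

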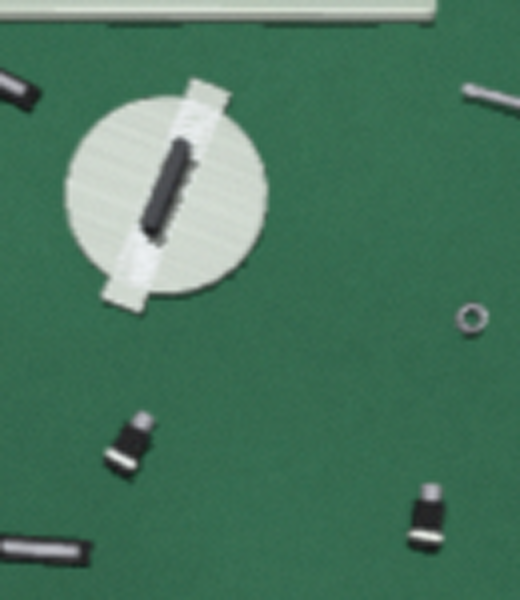

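View pics/s_reg.png

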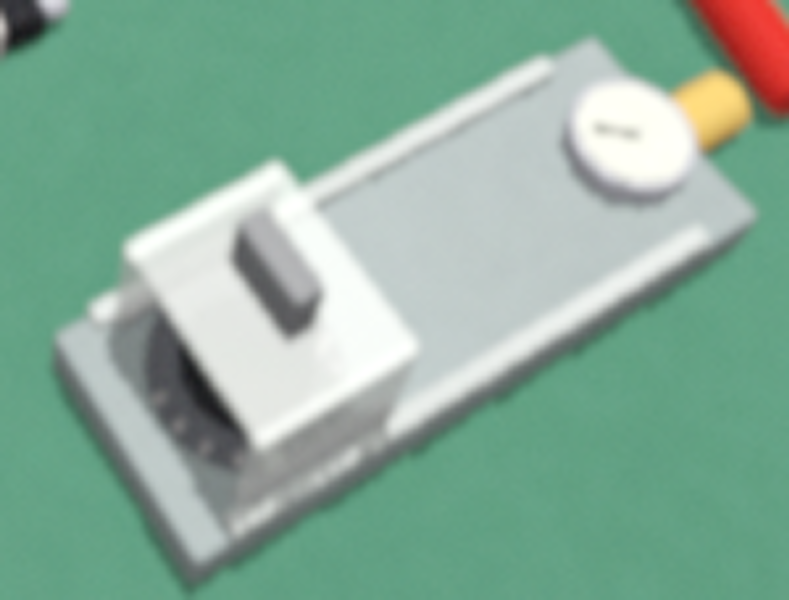

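View pics/s_pot.png

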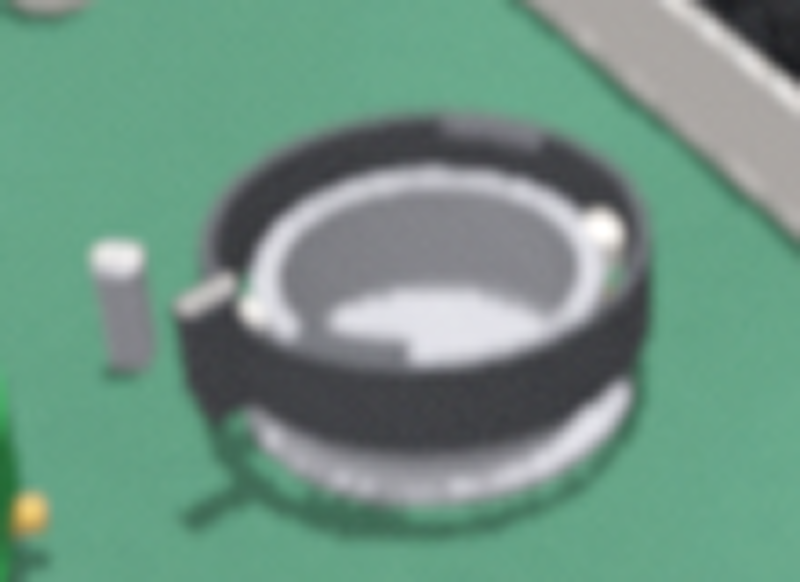

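```bash
cat >> h.py <<'E'
np.set_printoptions(precision=4,suppress=True)
def triang(obs):
    A=[];b=[]
    for c,u,v in obs:
        d=rot(c)@np.linalg.solve(c["camera_matrix"],np.array([u,v,1.])); d/=np.linalg.norm(d)
        P=np.eye(3)-np.outer(d,d); A.append(P); b.append(P@c["eye"])
    x=np.linalg.lstsq(np.vstack(A),np.hstack(b),rcond=None)[0]; return x
def blobs(c,box,zs,thr=40,minpix=20):
    u0,v0,u1,v1=box; im=c["img"][v0:v1,u0:u1].astype(int)
    bg=np.median(im.reshape(-1,3),0); m=(np.abs(im-bg).sum(2)>thr).astype(np.uint8)
    n,l,st,ce=cv2.connectedComponentsWithStats(m); out=[]
    for i in range(1,n):
        if st[i,4]<minpix: continue
        v,u=np.nonzero(l==i); W=np.array([p2w(c,a+u0,b+v0,zs)[:2] for a,b in zip(u,v)])
        mu=W.mean(0); w,V=np.linalg.eigh(np.cov((W-mu).T)); ax=V[:,1]; s=(W-mu)@ax; t=(W-mu)@V[:,0]
        mid=mu+ax*(s.max()+s.min())/2+V[:,0]*(t.max()+t.min())/2
        out.append((mid,np.degrees(np.arctan2(ax[1],ax[0])),np.ptp(s),np.ptp(t)))
    return out
def go(pos,yaw_jaw,s=None):
    """yaw_jaw deg: world direction of tool y (jaw). prints tool shift cm and twist"""
    s=s or ctrl.read_state(); M=R.from_quat(s["ee_rot"]).as_matrix()
    d=M.T@(np.array(pos)-s["ee_pos"])*100
    cur=np.degrees(np.arctan2(M[1,1],M[0,1])); dy=(yaw_jaw-cur+90)%180-90
    print("pos",s["ee_pos"],"jaw",round(cur,1),"| shift",d.round(2),"twist",round(-dy,1),"alt",round(-dy+(180 if dy>0 else -180),1),"q7",s["q"][6].round(2))
E
python3 - <<'E'
from h import *
t=eyes.capture("top"); s=eyes.capture("side")
for b in blobs(t,(225,180,260,215),.009): print("A",b)
for b in blobs(t,(305,200,335,240),.009): print("B",b)
for b in blobs(s,(230,195,260,220),.009): print("sA",b)
for b in blobs(s,(255,260,290,285),.009): print("sB",b)
f=lambda u,v:(u/6+90,v/6+120)
for n,(u,v),z in [("blk1",(357,150),.054),("blk2",(288,492),.054),("lug",(338,550),.088),("post",(130,548),.048)]:
    print(n,p2w(t,*f(u,v),z))
g=lambda u,v:(u/7.27+160,v/7.27+100)
for n,a,b in [("blk1",(357,148),(603,230)),("blk2",(288,490),(255,312)),("lug",(338,550),(207,295)),("post",(130,548),(118,258))]:
    print(n,triang([(t,*f(*a)),(s,*g(*b))]))
k=lambda u,v:(u/4+210,v/4+90)
for n,(u,v),z in [("ear1",(212,92),.013),("ear2",(124,300),.013),("h1",(180,147),.045),("h2",(151,230),.045)]:
    print(n,p2w(t,*k(u,v),z))
# circle of rim
hsv=cv2.cvtColor(t["img"],cv2.COLOR_RGB2HSV)
go([.5,0,.1],0)
E
```

```text
A (array([0.4972, 0.0194]), np.float64(156.21460156569532), np.float64(0.045909306794879284), np.float64(0.025438429016876075))
B (array([ 0.4523, -0.1634]), np.float64(172.89685336098682), np.float64(0.0447246146340878), np.float64(0.021973274613574255))
sA (array([0.4993, 0.0188]), np.float64(154.26098660686347), np.float64(0.04495255684555015), np.float64(0.04365153728155326))
sB (array([ 0.4524, -0.1625]), np.float64(-177.0182370821603), np.float64(0.05194860962522087), np.float64(0.03589489326956875))
blk1 [0.6265 0.2438 0.054 ]
blk2 [0.4878 0.2672 0.054 ]
lug [0.462  0.2389 0.088 ]
post [0.4657 0.331  0.048 ]
blk1 [0.6292 0.2438 0.0512]
blk2 [0.491  0.2669 0.0519]
lug [0.4636 0.2385 0.0875]
post [0.4659 0.331  0.0478]
ear1 [ 0.7187 -0.0312  0.013 ]
ear2 [0.5855 0.0233 0.013 ]
h1 [ 0.6748 -0.0113  0.045 ]
h2 [0.6231 0.0061 0.045 ]
pos [0.2587 0.5689 0.2503] jaw 65.5 | shift [-45.51 -41.8   15.03] twist 65.5 alt -114.5 q7 -0.11
```

```bash
python3 - <<'E'
from h import *
go([.497,.0195,.25],66.2); go([.497,.0195,.12],66.2)
E
```

```text
pos [0.2587 0.5689 0.2503] jaw 65.5 | shift [-44.43 -40.15   0.03] twist -0.7 alt 179.3 q7 -0.11
pos [0.2587 0.5689 0.2503] jaw 65.5 | shift [-44.43 -40.15  13.03] twist -0.7 alt 179.3 q7 -0.11
```

>>> move_arm(increments=[[6, -22, -20, 0, 0], [6, -22, -20, 0, 0], [6, -22, -20, 0, 0], [6, -22, -20, 0, 0], [6, -22, -20, 0, 0], [6, -22, -20, 0, 0], [6, -22, -20, 0, 0], [6, -22, -20, 0, 0]], grip_force=40)

```text
clock: 2.27
ee_pos: [0.3787, 0.2895, 0.2506]
ee_rot: [0.215, 0.977, -0.001, 0.001]
contact_force: [1.0, -0.7, -0.0]
width: 0.0597
```

>>> move_arm(increments=[[6, -22.4, -20.1, 12, 0], [6, -22.4, -20.1, 12, 0], [6, -22.4, -20.1, 12, 0], [6, -22.4, -20.1, 12, 0], [6, -22.4, -20.1, 12, 0], [6, -22.4, -20.1, 12, 0], [6, -22.4, -20.1, 12, 0], [6, -22.4, -20.1, 12, 0]])

```text
clock: 2.93
ee_pos: [0.4975, 0.0171, 0.1293]
ee_rot: [0.212, 0.977, -0.0, 0.0]
contact_force: [-0.5, -0.8, 0.1]
width: 0.0596
```

```bash
python3 - <<'E'
from h import *
t=eyes.capture("top"); crop(t,200,120,360,240,"a1"); s=eyes.capture("side"); crop(s,150,100,350,300,"a1s")
go([.497,.0195,.021],66.2)
E
```

```text
pos [0.4975 0.0151 0.1287] jaw 65.2 | shift [ 0.22  0.41 10.77] twist -1.0 alt 179.0 q7 1.05
```

View pics/a1s.png

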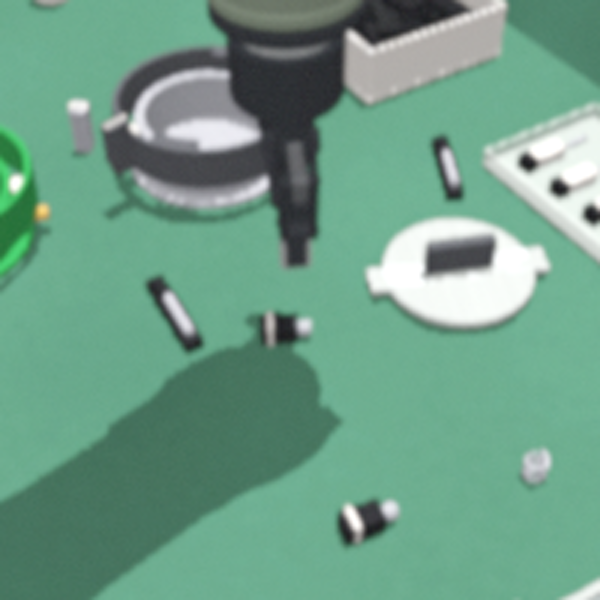

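View pics/a1.png

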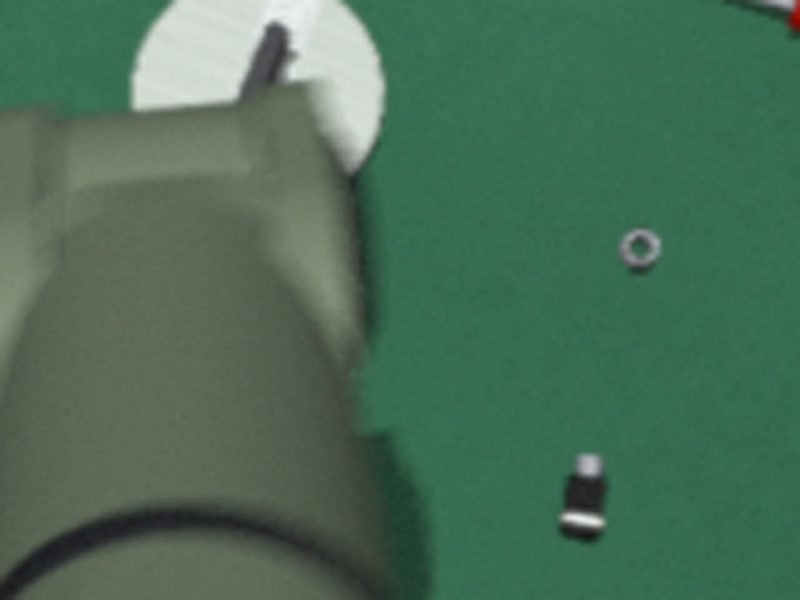

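>>> move_arm(increments=[[6, 0.2, 0.3, 5, -1], [6, 0.2, 0.3, 8, -1], [6, 0.2, 0.3, 10, -1], [6, 0.2, 0.3, 10.6, -1], [6, 0.2, 0.3, 10.7, -1], [6, 0.2, 0.3, 10.7, -1], [0, 0.2, 0.3, 10.7, -1], [0, 0.2, 0.3, 10.7, -1]])

```text
clock: 3.7
ee_pos: [0.4972, 0.0238, 0.0248]
ee_rot: [0.203, 0.979, 0.0, 0.001]
contact_force: [-0.4, 0.0, 0.3]
width: 0.0371
```

>>> move_arm(increments=[[0, 0, 0, 0, 0], [0, 0, 0, 0, 0], [0, 0, 0, 0, 0], [0, 0, 0, 0, 0]])

```text
clock: 4.03
ee_pos: [0.4969, 0.0238, 0.0244]
ee_rot: [0.203, 0.979, 0.0, 0.001]
contact_force: [-1.9, 0.7, 15.5]
width: 0.0169
```

```bash
python3 - <<'E'
from h import *
s=eyes.capture("side"); crop(s,200,150,290,240,"a2s",6)
go([.497,.0195,.16],66.2)
E
```

```text
pos [0.4969 0.0237 0.0244] jaw 66.5 | shift [ -0.2   -0.37 -13.56] twist 0.3 alt -179.7 q7 1.07
```

View pics/a2s.png

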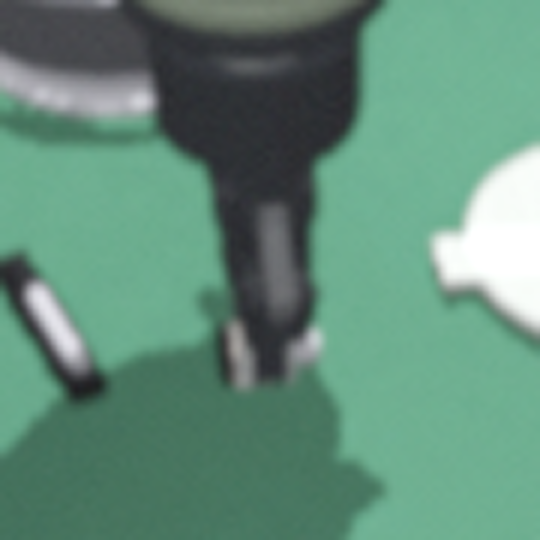

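>>> move_arm(increments=[[0, 0, 0, -4, 0], [0, 0, 0, -8, 0], [0, 0, 0, -12, 0], [0, 0, 0, -13, 0], [0, 0, 0, -13, 0]])

```text
clock: 4.5
ee_pos: [0.4979, 0.0238, 0.1569]
ee_rot: [0.203, 0.979, 0.001, 0.003]
contact_force: [0.5, -0.5, -0.1]
width: 0.017
```

```bash
python3 - <<'E'
from h import *
go([.5836,.2512,.155],80);print(ctrl.read_state()["width"])
E
```

```text
pos [0.4979 0.0238 0.1569] jaw 66.5 | shift [ 1.2  24.27  0.27] twist -13.5 alt 166.5 q7 1.05
0.017006109908857432
```

>>> move_arm(increments=[[0, 1.2, 24.2, 0, -13.5], [0, 1.2, 24.2, 0, -13.5], [0, 1.2, 24.2, 0, -13.5], [0, 1.2, 24.2, 0, -13.5], [0, 1.2, 24.2, 0, -13.5], [0, 1.2, 24.2, 0, -13.5], [0, 1.2, 24.2, 0, -13.5], [0, 1.2, 24.2, 0, -13.5]])

```text
clock: 5.17
ee_pos: [0.581, 0.2523, 0.152]
ee_rot: [0.085, 0.996, -0.0, -0.001]
contact_force: [0.2, -1.0, -0.6]
width: 0.0167
```

```bash
python3 - <<'E'
from h import *
s=eyes.capture("side"); crop(s,160,70,290,170,"a3s",6);t=eyes.capture("top"); crop(t,60,80,220,220,"a3",4.2)
go([.5836,.2512,.032],80);print(ctrl.read_state()["width"])
E
```

```text
pos [0.5812 0.2495 0.1526] jaw 80.0 | shift [-0.21  0.23 12.06] twist 0.0 alt -180.0 q7 0.91
0.016963725179403994
```

View pics/a3s.png

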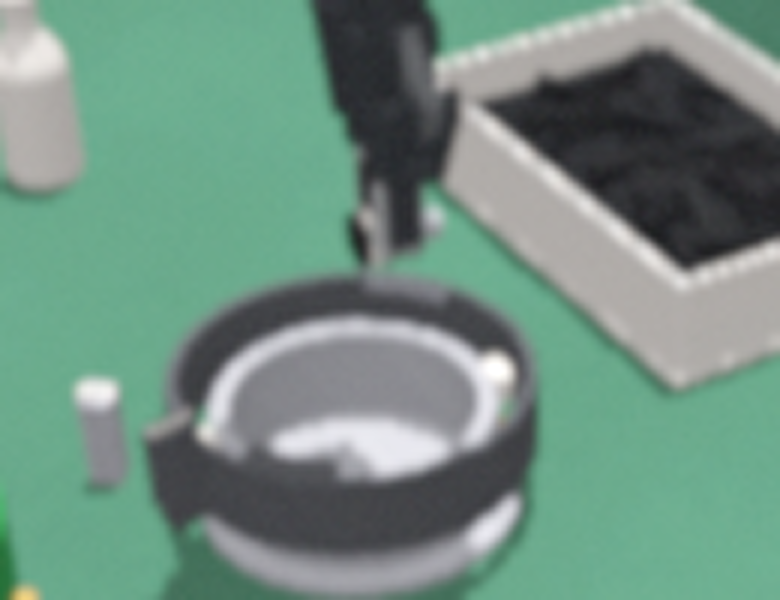

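View pics/a3.png

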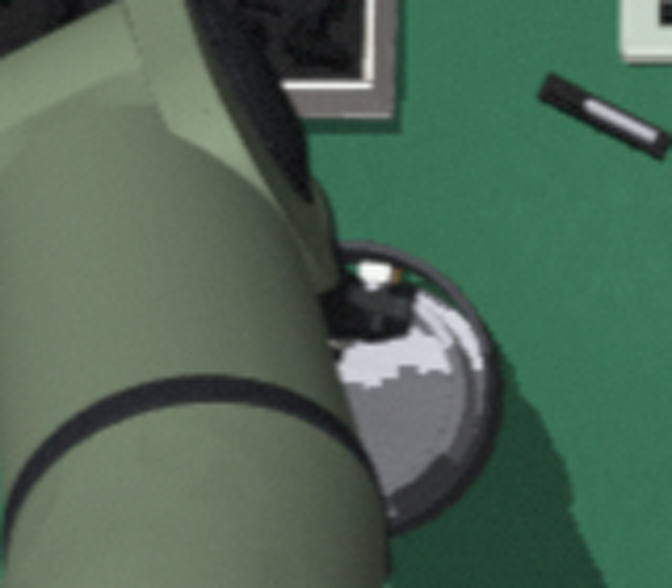

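>>> move_arm(increments=[[0, -0.2, 0.2, 4, 0], [0, -0.2, 0.2, 8, 0], [0, -0.2, 0.2, 11, 0], [0, -0.2, 0.2, 12, 0], [0, -0.2, 0.2, 12, 0], [0, -0.2, 0.2, 12, 0], [0, -0.2, 0.2, 12, 0]])

```text
clock: 5.85
ee_pos: [0.5846, 0.2516, 0.0346]
ee_rot: [0.087, 0.996, 0.0, 0.001]
contact_force: [-0.1, 0.4, -0.3]
width: 0.0169
```

>>> move_arm(increments=[[4, 0, 0, 0, 0], [4, 0, 0, 0, 0], [4, 0, 0, 0, 0], [4, 0, 0, 0, 0], [4, 0, 0, -4, 0], [4, 0, 0, -8, 0], [4, 0, 0, -12, 0], [4, 0, 0, -15, 0]])

```text
clock: 6.52
ee_pos: [0.5844, 0.2522, 0.1868]
ee_rot: [0.087, 0.996, 0.001, 0.001]
contact_force: [0.3, 0.8, 0.2]
width: 0.04
```

```bash
python3 - <<'E'
from h import *
s=eyes.capture("side"); crop(s,160,70,290,170,"a4s",6);t=eyes.capture("top")
for b in blobs(t,(305,200,335,240),.009): print("B",b)
go([.4515,-.163,.18],84)
E
```

```text
B (array([ 0.4523, -0.1632]), np.float64(172.18777630033085), np.float64(0.044719564993802585), np.float64(0.022205990246506623))
pos [0.586  0.2529 0.1889] jaw 80.0 | shift [  6.05 -43.3    0.65] twist -4.0 alt 176.0 q7 0.91
```

View pics/a4s.png

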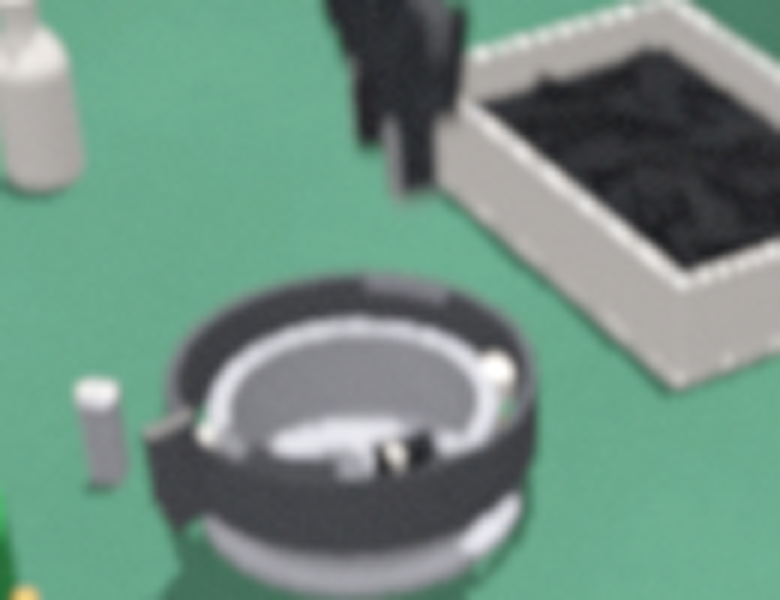

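>>> move_arm(increments=[[6, 3, -22, 0, -2], [6, 3, -22, 0, -2], [6, 3, -22, 0, -2], [6, 3, -22, 0, -2], [6, 3, -22, 0, -2], [6, 3, -22, 0, -2], [6, 3, -22, 0, -2]])

```text
clock: 7.2
ee_pos: [0.5153, 0.0364, 0.1834]
ee_rot: [0.072, 0.997, -0.001, -0.0]
contact_force: [0.7, 0.5, -0.8]
width: 0.0603
```

>>> move_arm(increments=[[6, 3, -21.2, 7, -2], [6, 3, -21.2, 7, -2], [6, 3, -21.2, 7, -2], [6, 3, -21.2, 7, -2], [6, 3, -21.2, 7, -2], [6, 3, -21.2, 7, -2], [6, 3, -21.2, 7, -2], [6, 3, -21.2, 7, -2]])

```text
clock: 7.87
ee_pos: [0.4572, -0.1656, 0.1128]
ee_rot: [0.053, 0.999, 0.0, -0.0]
contact_force: [0.6, -0.0, 0.3]
width: 0.06
```

```bash
python3 - <<'E'
from h import *
s=eyes.capture("side"); crop(s,210,200,320,300,"b1s",6)
go([.4515,-.163,.024],84)
E
```

```text
pos [ 0.4577 -0.1646  0.1132] jaw 84.1 | shift [0.64 0.09 8.92] twist 0.1 alt -179.9 q7 1.7
```

View pics/b1s.png

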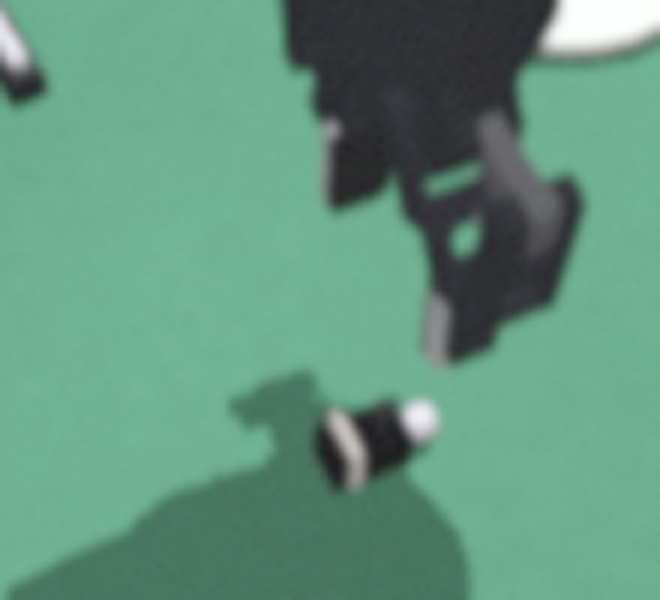

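>>> move_arm(increments=[[6, 0.8, 0.1, 4, 0], [6, 0.8, 0.1, 7, 0], [6, 0.8, 0.1, 8.5, 0], [6, 0.8, 0.1, 8.9, 0], [6, 0.8, 0.1, 8.9, 0], [0, 0.8, 0.1, 8.9, 0], [0, 0.8, 0.1, 8.9, 0], [0, 0.8, 0.1, 8.9, 0]])

```text
clock: 8.58
ee_pos: [0.4503, -0.1634, 0.0254]
ee_rot: [0.052, 0.999, -0.0, 0.001]
contact_force: [0.6, 0.3, -0.3]
width: 0.0244
```

>>> move_arm(increments=[[0, 0, 0, 0, 0], [0, 0, 0, 0, 0], [0, 0, 0, 0, 0], [0, 0, 0, -4, 0], [0, 0, 0, -8, 0], [0, 0, 0, -12, 0], [0, 0, 0, -15, 0], [0, 0, 0, -15, 0]])

```text
clock: 9.25
ee_pos: [0.4517, -0.1642, 0.1803]
ee_rot: [0.052, 0.999, -0.001, 0.004]
contact_force: [1.6, -0.1, 0.5]
width: 0.0168
```

```bash
python3 - <<'E'
from h import *
s=eyes.capture("side"); crop(s,210,150,320,280,"b2s",4)
t=eyes.capture("top"); crop(t,80,60,400,260,"b2t",2.5)
go([.534,.260,.18],80)
E
```

```text
pos [ 0.4501 -0.1636  0.1759] jaw 84.0 | shift [-3.95 43.   -0.41] twist 4.0 alt -176.0 q7 1.7
```

View pics/b2s.png

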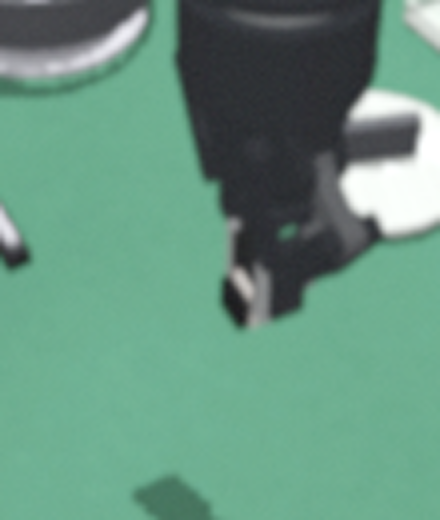

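View pics/b2t.png

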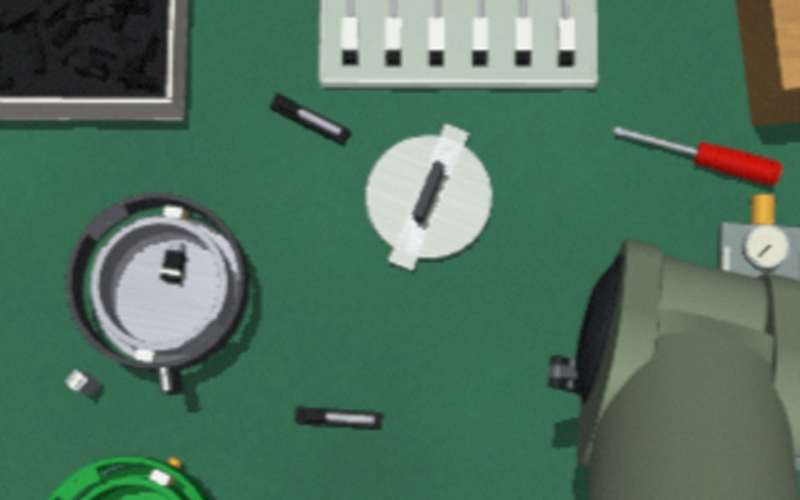

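>>> move_arm(increments=[[0, -2, 21.5, 0, 2], [0, -2, 21.5, 0, 2], [0, -2, 21.5, 0, 2], [0, -2, 21.5, 0, 2], [0, -2, 21.5, 0, 2], [0, -2, 21.5, 0, 2], [0, -2, 21.5, 0, 2]])

```text
clock: 9.93
ee_pos: [0.4914, 0.0517, 0.1733]
ee_rot: [0.067, 0.998, 0.0, -0.001]
contact_force: [0.1, -0.0, -0.8]
width: 0.0171
```

>>> move_arm(increments=[[0, -2, 21.3, 0, 2], [0, -2, 21.3, 0, 2], [0, -2, 21.3, 0, 2], [0, -2, 21.3, 0, 2], [0, -2, 21.3, 0, 2], [0, -2, 21.3, 0, 2], [0, -2, 21.3, 0, 2], [0, -2, 21.3, 0, 2]])

```text
clock: 10.6
ee_pos: [0.5407, 0.2553, 0.1732]
ee_rot: [0.087, 0.996, -0.001, -0.001]
contact_force: [0.1, -0.9, -1.7]
width: 0.0167
```

```bash
python3 - <<'E'
from h import *
s=eyes.capture("side"); crop(s,160,70,290,170,"b3s",6);t=eyes.capture("top"); crop(t,60,80,220,220,"b3",4.2)
go([.532,.260,.033],80);print(ctrl.read_state()["width"])
E
```

```text
pos [0.541  0.2545 0.1739] jaw 79.9 | shift [ 0.98  0.4  14.09] twist -0.1 alt 179.9 q7 0.85
0.016550394507628824
```

View pics/b3s.png

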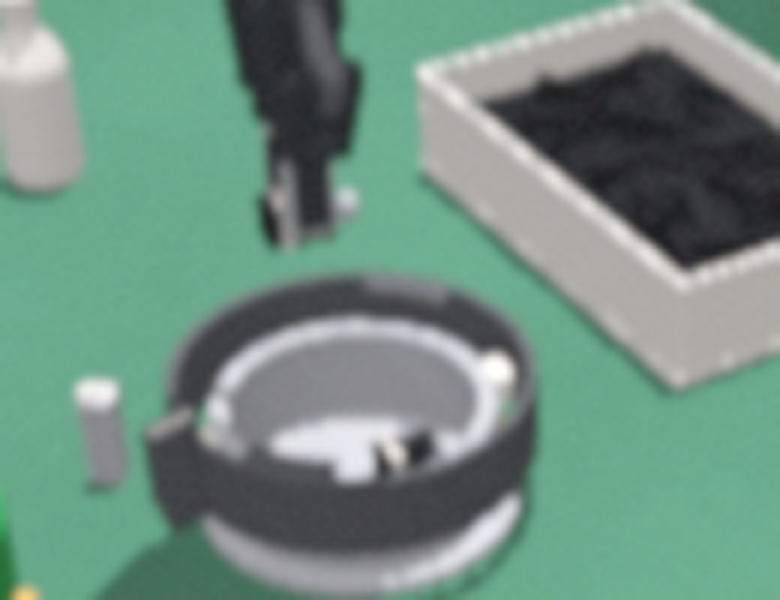

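View pics/b3.png

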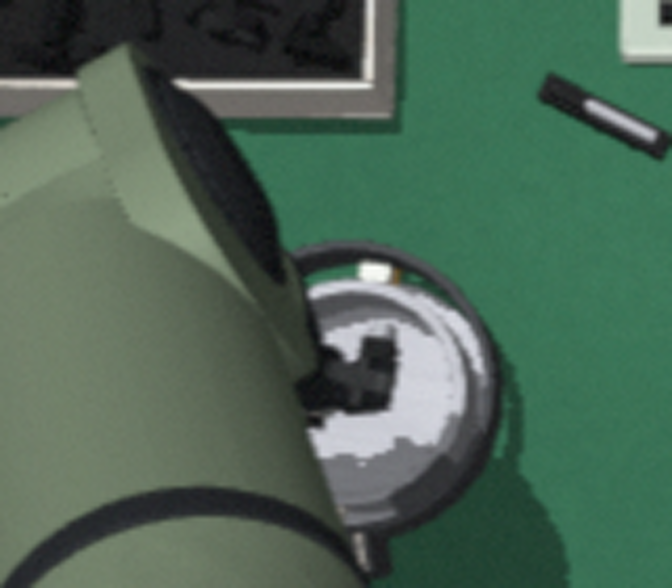

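>>> move_arm(increments=[[0, 1, 0.4, 0, 0], [0, 1, 0.4, 4, 0], [0, 1, 0.4, 8, 0], [0, 1, 0.4, 12, 0], [0, 1, 0.4, 13.7, 0], [0, 1, 0.4, 13.9, 0], [0, 1, 0.4, 14, 0], [0, 1, 0.4, 14, 0]])

```text
clock: 11.37
ee_pos: [0.5322, 0.2621, 0.0356]
ee_rot: [0.087, 0.996, 0.0, 0.001]
contact_force: [-0.8, 0.1, -0.3]
width: 0.017
```

>>> move_arm(increments=[[3.5, 0, 0, 0, 0], [3.5, 0, 0, 0, 0], [3.5, 0, 0, 0, 0], [3.5, 0, 0, 0, 0], [3.5, 0, 0, -4, 0], [3.5, 0, 0, -8, 0], [3.5, 0, 0, -12, 0], [3.5, 0, 0, -16, 0]])

```text
clock: 12.03
ee_pos: [0.5315, 0.262, 0.1965]
ee_rot: [0.087, 0.996, 0.0, 0.0]
contact_force: [1.7, -0.4, -0.3]
width: 0.0351
```

```bash
python3 - <<'E'
from h import *
go([.60,.06,.21],68)
E
```

```text
pos [0.5315 0.262  0.1965] jaw 80.0 | shift [-10.24 -18.71  -1.36] twist 12.0 alt -168.0 q7 0.84
```

>>> move_arm(increments=[[5, -3, -25, -1, 6], [5, -3, -25, -1, 6], [5, -3, -25, -1, 6], [5, -3, -25, -1, 6], [5, -3, -25, -1, 6], [5, -3, -25, -1, 6], [5, -3, -25, -1, 6], [5, -3, -25, -1, 6]])

```text
clock: 12.7
ee_pos: [0.518, 0.0081, 0.2049]
ee_rot: [0.141, 0.99, -0.0, 0.0]
contact_force: [-0.1, 1.3, 0.1]
width: 0.05
```

>>> move_arm(increments=[[5, 0, -18, -1, 6], [5, 0, -18, -1, 6], [5, 0, -18, -1, 6], [5, 0, -18, -1, 6], [5, 0, -18, -1, 6], [5, 0, -18, -1, 6]])

```text
clock: 13.2
ee_pos: [0.4679, -0.165, 0.2148]
ee_rot: [0.192, 0.981, -0.0, 0.0]
contact_force: [-0.5, -0.3, -0.2]
width: 0.0502
```

```bash
python3 - <<'E'
from h import *
t=eyes.capture("top");s=eyes.capture("side")
np.savez("c.npz",t=t["img"],s=s["img"])
crop(t,100,130,180,220,"p1",6.6);crop(t,210,90,300,190,"p2",6)
crop(s,160,95,260,170,"p1s",8);crop(s,260,160,345,220,"p2s",9)
E
```

```text
(no output)
```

View pics/p1.png

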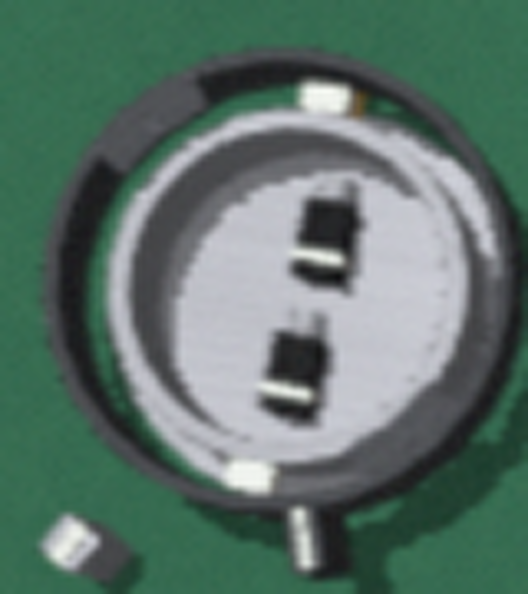

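View pics/p2.png

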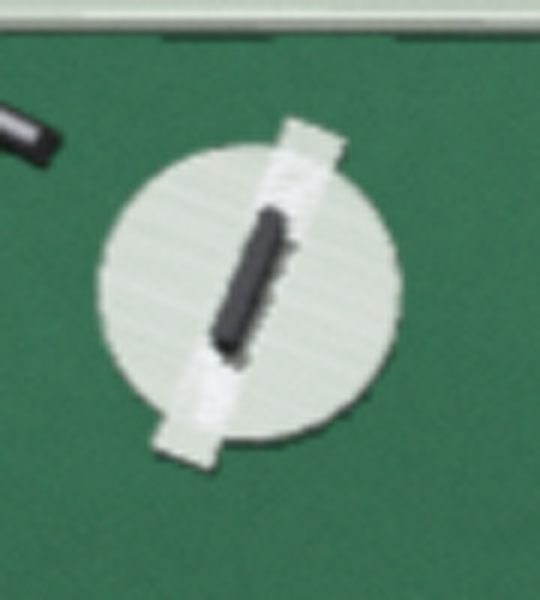

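View pics/p2s.png

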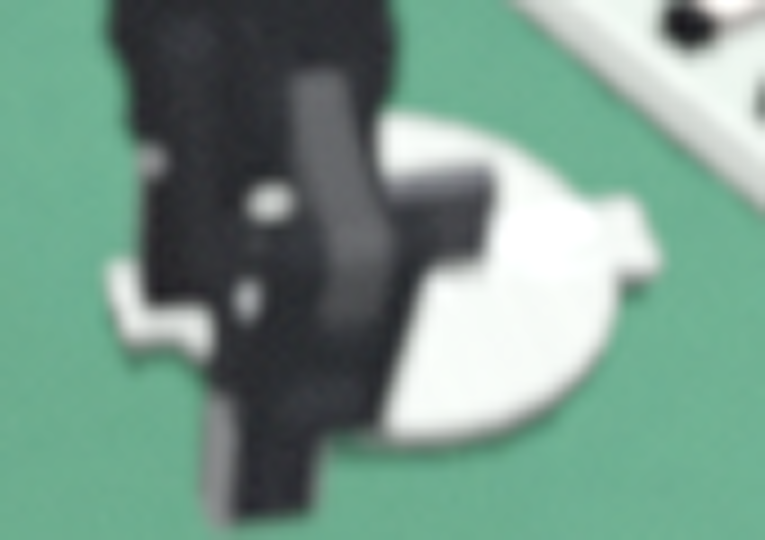

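View pics/p1s.png

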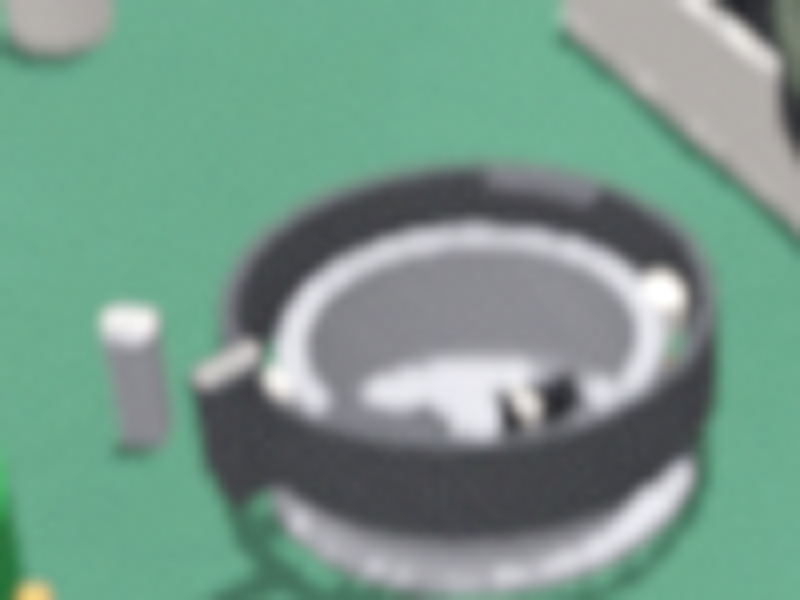

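```bash
python3 - <<'E'
from h import *
from scipy.optimize import least_squares
t=eyes.capture("top")
f=lambda u,v:(u/6.6+100-.42,v/6.6+130-.42)
def fit(px,z,r):
    W=np.array([p2w(t,*p,z)[:2] for p in px])
    print("fit",least_squares(lambda c:np.hypot(*(W-c).T)-r,[.56,.25]).x, "free",least_squares(lambda c:np.hypot(*(W-c[:2]).T)-c[2],[.56,.25,r]).x)
fit([f(48,285),f(275,47),f(440,115),f(130,120),f(500,190),f(65,370)],.071,.085)
fit([f(107,285),f(270,108),f(150,180),f(120,350)],.054,.066)
fit([f(130,285),f(178,170),f(290,128),f(468,285),f(430,190),f(220,440)],.054,.058)
print(f(327,98),f(250,475))
a=p2w(t,*f(325,98),.052);b=p2w(t,*f(250,475),.052);print(a,b,(a+b)/2,np.degrees(np.arctan2(*(a-b)[1::-1])))
print("lug",p2w(t,*f(303,540),.088),"post",p2w(t,*f(70,543),.048))
g=lambda u,v:(u/6+210-.42,v/6+90-.42)
fit([g(97,290),g(402,290),g(245,143),g(250,441),g(140,188),g(362,400)],.013,.063)
a=p2w(t,*g(314,131),.013);b=p2w(t,*g(184,455),.013);print("ears",(a+b)/2,np.linalg.norm(a-b),np.degrees(np.arctan2(*(a-b)[1::-1])))
a=p2w(t,*g(271,210),.045);b=p2w(t,*g(227,344),.045);print("handle",(a+b)/2,np.linalg.norm(a-b),np.degrees(np.arctan2(*(a-b)[1::-1])))
E
```

```text
fit [0.5556 0.2542] free [0.5572 0.2549 0.0837]
fit [0.5584 0.2561] free [0.5579 0.2552 0.0669]
fit [0.5584 0.2543] free [0.5566 0.2537 0.0613]
(149.12545454545457, 144.42848484848486) (137.4587878787879, 201.54969696969698)
[0.6284 0.2459 0.052 ] [0.4891 0.269  0.052 ] [0.5587 0.2574 0.052 ] -9.403118786213808
lug [0.4626 0.2409 0.088 ] post [0.4644 0.3345 0.048 ]
fit [ 0.6537 -0.002 ] free [ 0.6537 -0.0021  0.064 ]
ears [ 0.6536 -0.0017  0.013 ] 0.14830068743701655 -21.18229827752471
handle [ 0.6524 -0.0018  0.045 ] 0.05845647591889866 -17.54050558600098
```

```bash
python3 - <<'E'
from h import *
go([.653,-.002,.11],69)
E
```

```text
pos [ 0.4692 -0.1609  0.2143] jaw 68.1 | shift [-11.14  21.58  10.45] twist -0.9 alt 179.1 q7 1.46
```

>>> move_arm(increments=[[5, -11.1, 21.6, 5, -0.9], [5, -11.1, 21.6, 5, -0.9], [5, -11.1, 21.6, 5, -0.9], [5, -11.1, 21.6, 8, -0.9], [5, -11.1, 21.6, 9, -0.9], [5, -11.1, 21.6, 10, -0.9], [5, -11.1, 21.6, 10, -0.9], [5, -11.1, 21.6, 10, -0.9]], grip_force=80)

```text
clock: 14.02
ee_pos: [0.6527, 0.0027, 0.1105]
ee_rot: [0.179, 0.984, 0.001, -0.002]
contact_force: [-0.6, 0.3, -0.5]
width: 0.05
```

```bash
python3 - <<'E'
from h import *
s=eyes.capture("side"); crop(s,250,130,360,220,"l1s",7)
t=eyes.capture("top"); crop(t,200,90,300,190,"l1t",6)
go([.653,-.002,.037],69)
E
```

```text
pos [ 0.652  -0.0014  0.1135] jaw 69.1 | shift [-0.13 -0.02  7.65] twist 0.1 alt -179.9 q7 1.18
```

View pics/l1s.png

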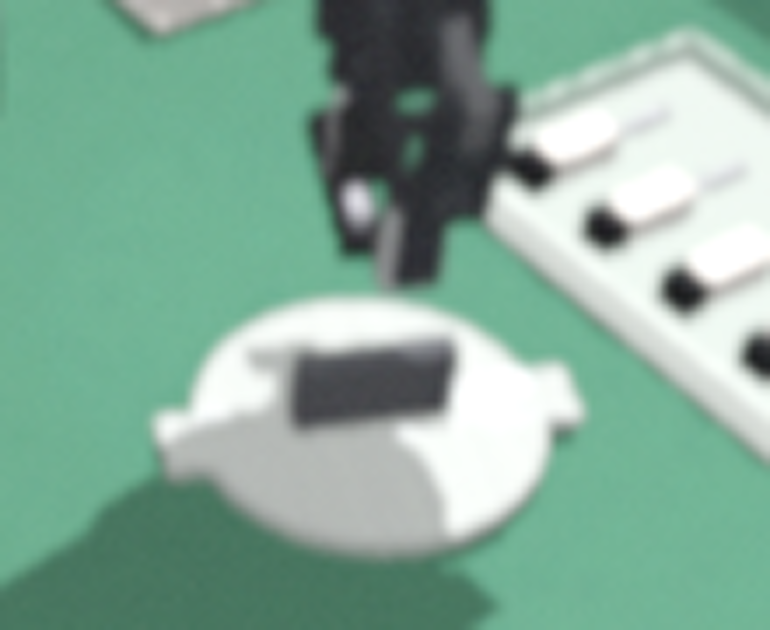

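>>> move_arm(increments=[[5, -0.1, 0, 3, 0], [5, -0.1, 0, 6, 0], [5, -0.1, 0, 7.4, 0], [5, -0.1, 0, 7.5, 0], [5, -0.1, 0, 7.5, 0], [0, -0.1, 0, 7.5, 0], [0, -0.1, 0, 7.5, 0], [0, -0.1, 0, 7.5, 0]])

```text
clock: 14.78
ee_pos: [0.6541, -0.0037, 0.0409]
ee_rot: [0.183, 0.983, 0.0, 0.001]
contact_force: [0.8, 0.9, 0.3]
width: 0.0139
```

>>> move_arm(increments=[[0, 0, 0, 0, 0], [0, 0, 0, 0, 0], [0, 0, 0, 0, 0], [0, 0, 0, 0, 0], [0, 0, 0, 0, 0]])

```text
clock: 15.2
ee_pos: [0.6541, -0.0037, 0.041]
ee_rot: [0.183, 0.983, 0.0, 0.001]
contact_force: [-1.3, 0.4, 13.0]
width: 0.0101
```

```bash
python3 - <<'E'
from h import *
go([.653,-.002,.037],69)
print(ctrl.read_state()["width"])
s=eyes.capture("side"); crop(s,250,130,360,220,"l2s",7)
t=eyes.capture("top"); crop(t,200,90,300,190,"l2t",6)
E
```

```text
pos [ 0.6541 -0.0037  0.041 ] jaw 68.9 | shift [0.17 0.12 0.4 ] twist -0.1 alt 179.9 q7 1.18
0.010148855068810272
```

View pics/l2s.png

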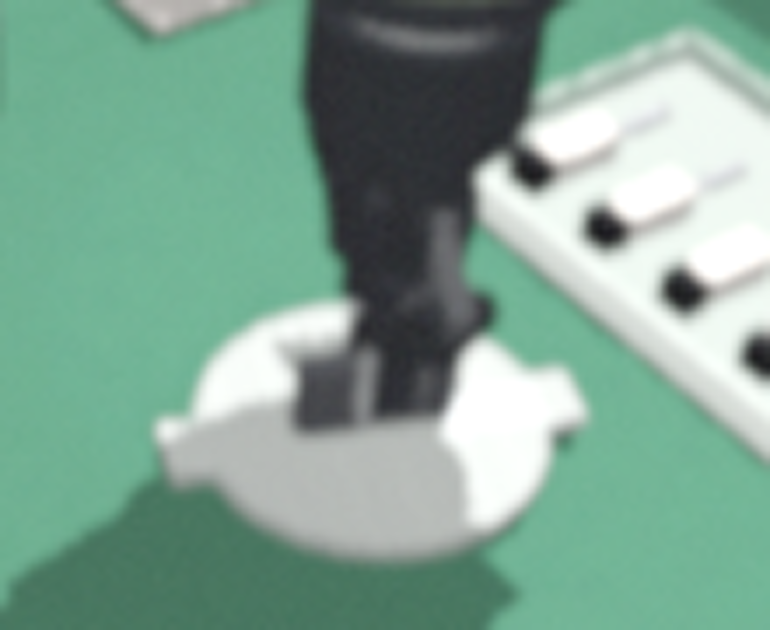

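View pics/l2t.png

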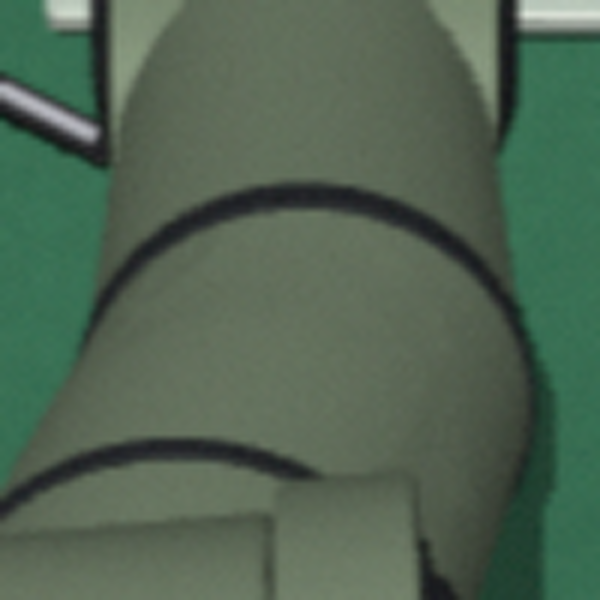

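>>> move_arm(increments=[[0, 0, 0, -2, 0], [0, 0, 0, -4, 0], [0, 0, 0, -7, 0], [0, 0, 0, -10, 0], [0, 0, 0, -12, 0], [0, 0, 0, -12, 0]])

```text
clock: 15.8
ee_pos: [0.6552, -0.004, 0.1643]
ee_rot: [0.183, 0.983, 0.001, 0.003]
contact_force: [0.2, 0.2, -2.8]
width: 0.0104
```

```bash
python3 - <<'E'
from h import *
st=ctrl.read_state();print(st["contact_force"],st["width"])
go([.558,.2555,.16],80.5)
s=eyes.capture("side"); crop(s,230,80,370,220,"l3s",4.3)
E
```

```text
[ 0.1545  0.1615 -2.81  ] 0.010379239209304156
pos [ 0.6552 -0.004   0.1643] jaw 68.9 | shift [18.4  20.71  0.38] twist -11.6 alt 168.4 q7 1.18
```

View pics/l3s.png

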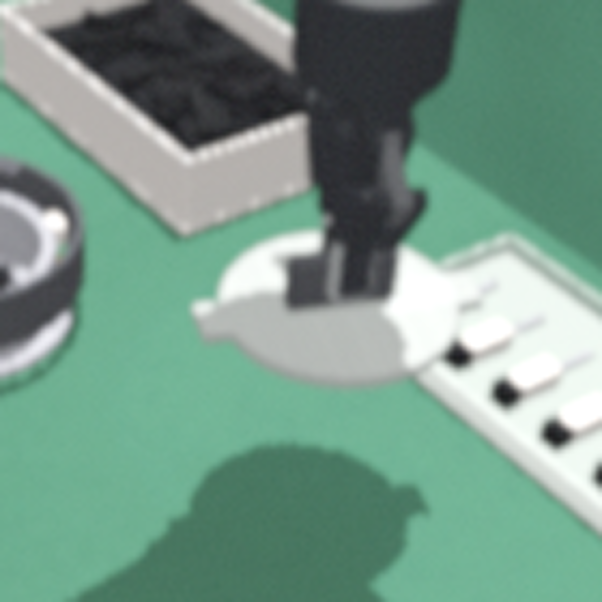

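>>> move_arm(increments=[[0, 2, 2.3, 0, -1], [0, 5, 6, 0, -3], [0, 8, 9, 0, -5], [0, 11, 12.5, 0, -7], [0, 14, 16, 0, -9], [0, 16.5, 18.7, 0, -10], [0, 18, 20.2, 0, -11], [0, 18.4, 20.7, 0, -11.6]])

```text
clock: 16.52
ee_pos: [0.5522, 0.2618, 0.158]
ee_rot: [0.078, 0.997, 0.001, -0.002]
contact_force: [-0.3, 0.4, -3.5]
width: 0.0106
```

>>> move_arm(increments=[[0, 0, 0, 0, 0], [0, 0, 0, 0, 0], [0, 0, 0, 0, 0]])

```text
clock: 16.77
ee_pos: [0.5562, 0.2539, 0.1587]
ee_rot: [0.083, 0.997, -0.001, -0.0]
contact_force: [-0.7, -0.9, -3.8]
width: 0.0103
```

```bash
python3 - <<'E'
from h import *
st=ctrl.read_state();print(st["contact_force"],st["width"])
go([.558,.2555,.085],80.5)
s=eyes.capture("side"); crop(s,150,70,290,180,"l4s",5.4)
t=eyes.capture("top"); crop(t,80,100,200,220,"l4t",5)
E
```

```text
[-0.7479 -0.9355 -3.7766] 0.010266926976404758
pos [0.5562 0.2539 0.1587] jaw 80.4 | shift [-0.15  0.2   7.37] twist -0.1 alt 179.9 q7 0.9
```

View pics/l4s.png

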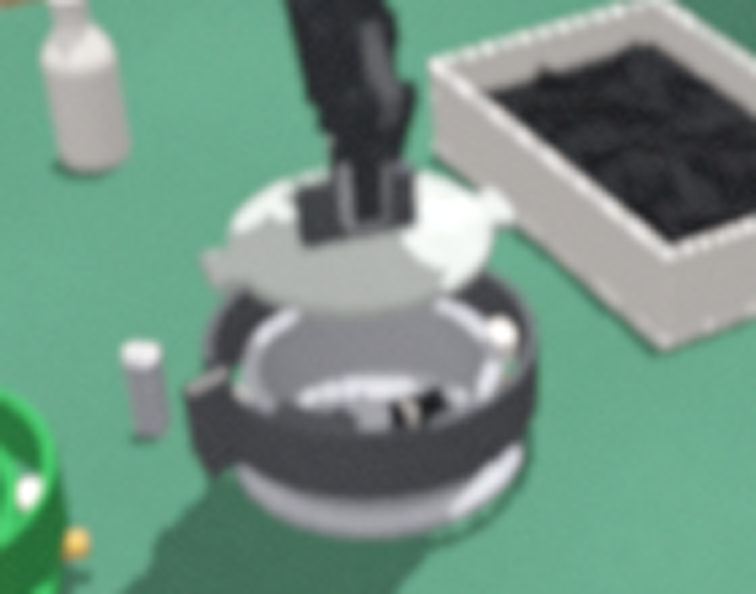

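View pics/l4t.png

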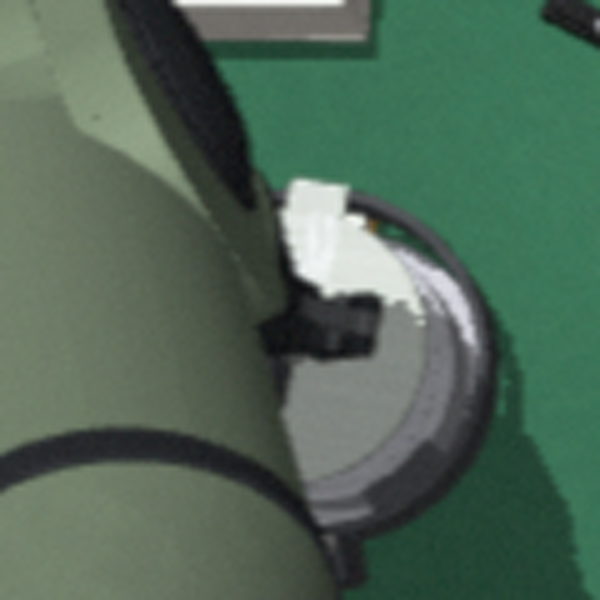

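>>> move_arm(increments=[[0, -0.15, 0.2, 2, 0], [0, -0.15, 0.2, 3.5, 0], [0, -0.15, 0.2, 4.5, 0], [0, -0.15, 0.2, 5.2, 0], [0, -0.15, 0.2, 5.6, 0], [0, -0.15, 0.2, 6, 0], [0, -0.15, 0.2, 6.2, 0], [0, -0.15, 0.2, 6.2, 0]])

```text
clock: 17.53
ee_pos: [0.5578, 0.2572, 0.0973]
ee_rot: [0.082, 0.997, 0.0, 0.0]
contact_force: [0.1, -0.6, -3.1]
width: 0.01
```

```bash
python3 - <<'E'
from h import *
st=ctrl.read_state();print(st["contact_force"],st["width"])
go([.558,.2555,.089],80.5)
s=eyes.capture("side"); crop(s,150,70,290,180,"l5s",5.4)
t=eyes.capture("top"); crop(t,80,100,200,220,"l5t",5)
E
```

```text
[ 0.116  -0.6209 -3.1126] 0.010033597218777127
pos [0.5578 0.2572 0.0973] jaw 80.5 | shift [-0.05 -0.16  0.83] twist 0.0 alt -180.0 q7 0.9
```

View pics/l5s.png

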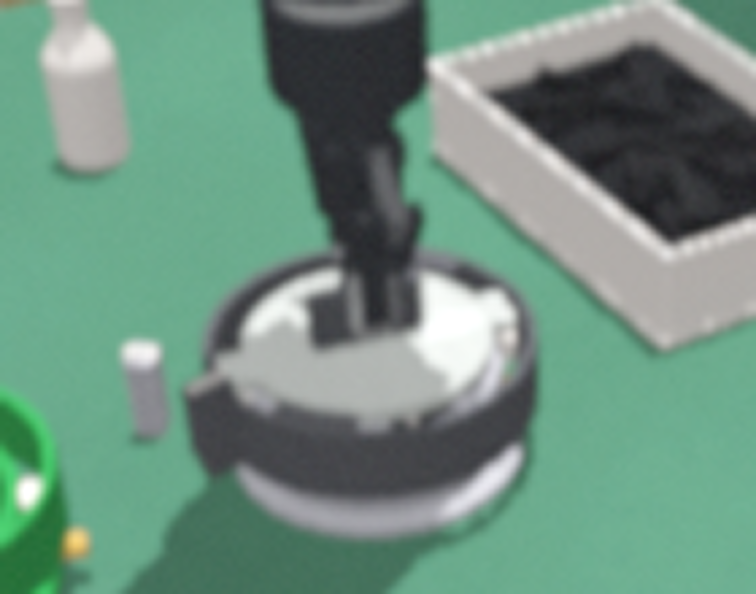

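View pics/l5t.png

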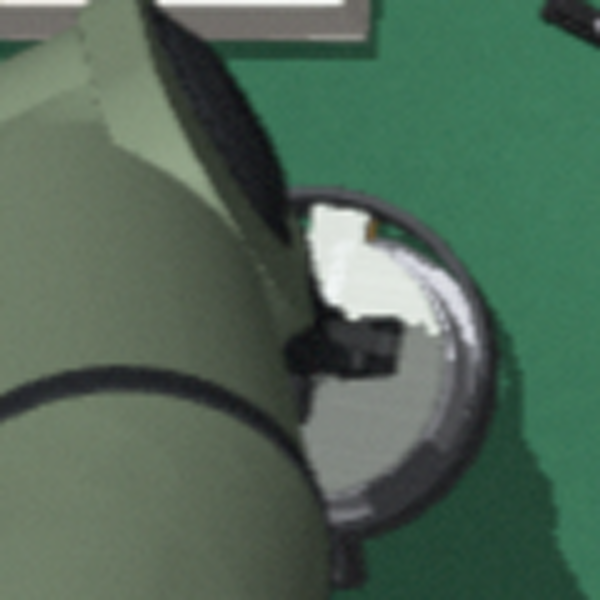

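>>> move_arm(increments=[[0, 0, -0.1, 0.2, 0], [0, 0, -0.1, 0.4, 0], [0, 0, -0.1, 0.6, 0], [0, 0, -0.1, 0.7, 0], [0, 0, -0.1, 0.7, 0]])

```text
clock: 18.05
ee_pos: [0.5574, 0.2561, 0.09]
ee_rot: [0.082, 0.997, -0.0, -0.0]
contact_force: [-0.2, -0.8, -3.1]
width: 0.0102
```

>>> move_arm(increments=[[0, 0, 0, 0.1, 0], [0, 0, 0, 0.2, 0], [0, 0, 0, 0.2, 0]])

```text
clock: 18.3
ee_pos: [0.5577, 0.2562, 0.089]
ee_rot: [0.082, 0.997, 0.0, 0.0]
contact_force: [-5.2, -1.5, 9.8]
width: 0.0105
```

```bash
python3 - <<'E'
from h import *
s=eyes.capture("side"); crop(s,170,100,260,170,"l6s",8)
t=eyes.capture("top"); crop(t,120,120,200,220,"l6t",6)
st=ctrl.read_state();print(st["contact_force"],st["torque"],st["width"])
E
```

```text
[-4.489  -2.1555  8.9843] [-0.389   0.8594  0.0888] 0.010003451188359467
```

View pics/l6s.png

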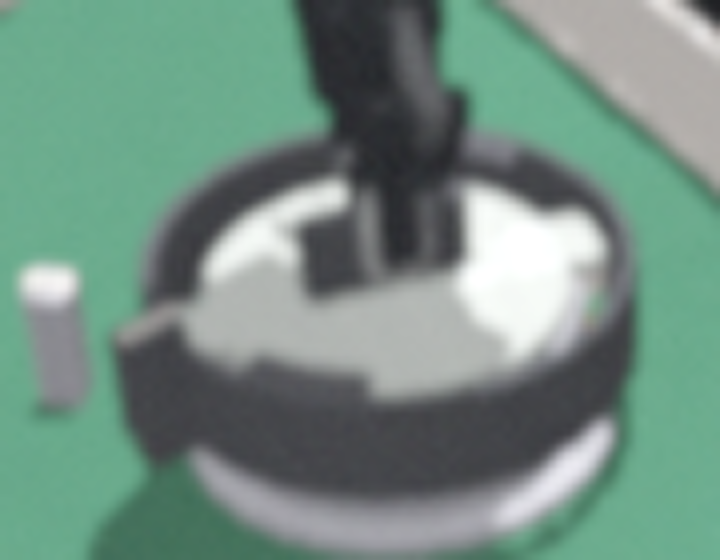

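View pics/l6t.png

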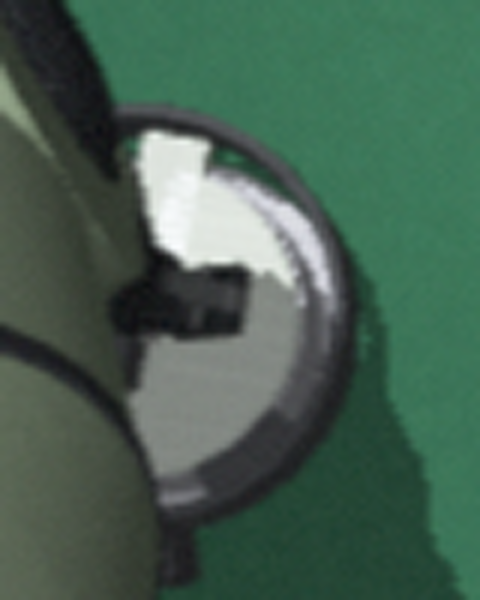

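>>> move_arm(increments=[[3, 0, 0, 0, 0], [3, 0, 0, 0, 0], [3, 0, 0, 0, 0], [3, 0, 0, 0, 0], [3, 0, 0, -4, 0], [3, 0, 0, -8, 0], [3, 0, 0, -11, 0]])

```text
clock: 18.98
ee_pos: [0.5579, 0.2563, 0.2008]
ee_rot: [0.082, 0.997, 0.0, 0.0]
contact_force: [0.8, -0.3, 0.2]
width: 0.0303
```

```bash
python3 - <<'E'
from h import *
s=eyes.capture("side"); crop(s,170,100,260,170,"l7s",8)
go([.45,.05,.2],80.5)
E
```

```text
pos [0.5599 0.2571 0.2062] jaw 80.5 | shift [  7.43 -22.24   0.47] twist 0.0 alt -180.0 q7 0.9
```

View pics/l7s.png

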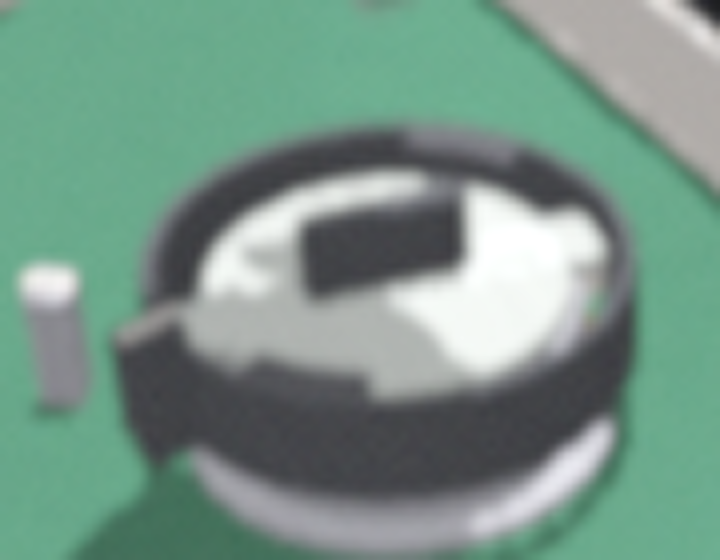

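Lid appears seated. I move aside to check from above.

>>> move_arm(increments=[[4, 7, -22, 0, 0], [4, 7, -22, 0, 0], [4, 7, -22, 0, 0], [4, 7, -22, 0, 0], [4, 7, -22, 0, 0], [4, 7, -22, 0, 0], [4, 7, -22, 0, 0]])

```text
clock: 19.62
ee_pos: [0.4503, 0.0463, 0.1985]
ee_rot: [0.085, 0.996, -0.001, -0.0]
contact_force: [1.3, 0.0, 0.7]
width: 0.0402
```

```bash
python3 - <<'E'
from h import *
t=eyes.capture("top"); crop(t,100,130,180,220,"m1",6.6)
E
```

```text
(no output)
```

View pics/m1.png

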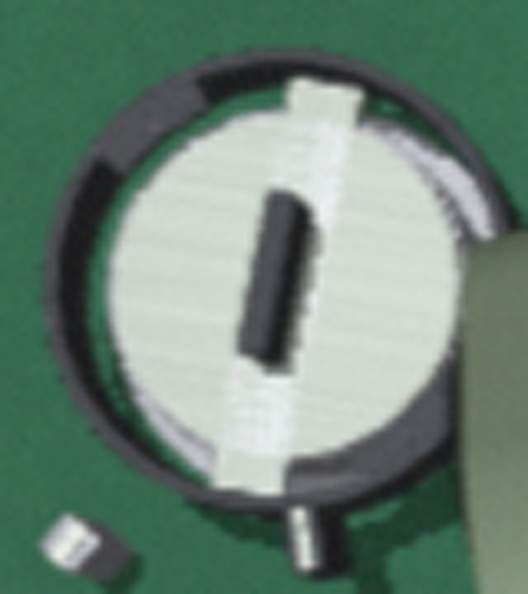

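```bash
python3 - <<'E'
from h import *
from scipy.optimize import least_squares
t=eyes.capture("top"); s=eyes.capture("side")
f=lambda u,v:(u/6.6+100-.42,v/6.6+130-.42)
W=np.array([p2w(t,*f(*p),.061)[:2] for p in [(107,285),(160,165),(440,195),(462,285),(400,420),(130,370)]])
print(least_squares(lambda c:np.hypot(*(W-c).T)-.063,[.56,.25]).x)
a=p2w(t,*f(325,98),.061);b=p2w(t,*f(250,472),.061);print((a+b)/2,np.degrees(np.arctan2(*(a-b)[1::-1])))
c=np.array([.558,.2555]); r=.101; th=np.radians(189.2)
p=c+r*np.array([np.cos(th),np.sin(th)]);print(p)
go([*p,.14],99.2);go([*p,.08],99.2)
E
```

```text
[0.5573 0.2561]
[0.5578 0.2554 0.061 ] -9.490423407026782
[0.4583 0.2394]
pos [0.4528 0.051  0.1985] jaw 80.5 | shift [ 2.56 18.66  5.86] twist -18.7 alt 161.3 q7 1.19
pos [0.4528 0.051  0.1985] jaw 80.5 | shift [ 2.56 18.66 11.86] twist -18.7 alt 161.3 q7 1.19
```

>>> move_arm(increments=[[4, 2.6, 18.7, 0, -18.7], [4, 2.6, 18.7, 0, -18.7], [4, 2.6, 18.7, 2, -18.7], [4, 2.6, 18.7, 4, -18.7], [4, 2.6, 18.7, 5.8, -18.7], [4, 2.6, 18.7, 5.8, -18.7], [4, 2.6, 18.7, 5.8, -18.7], [4, 2.6, 18.7, 5.8, -18.7]], grip_force=40)

```text
clock: 20.43
ee_pos: [0.4574, 0.2398, 0.1401]
ee_rot: [-0.081, 0.997, -0.0, -0.0]
contact_force: [0.3, 0.3, -0.4]
width: 0.0399
```

```bash
python3 - <<'E'
from h import *
s=eyes.capture("side"); crop(s,150,80,250,170,"k1s",6.6)
t=eyes.capture("top"); crop(t,100,130,180,220,"k1",6.6)
go([.4583,.2394,.08],99.2)
E
```

```text
pos [0.458  0.2391 0.141 ] jaw 99.2 | shift [-0.03  0.03  6.1 ] twist -0.0 alt 180.0 q7 1.09
```

View pics/k1s.png

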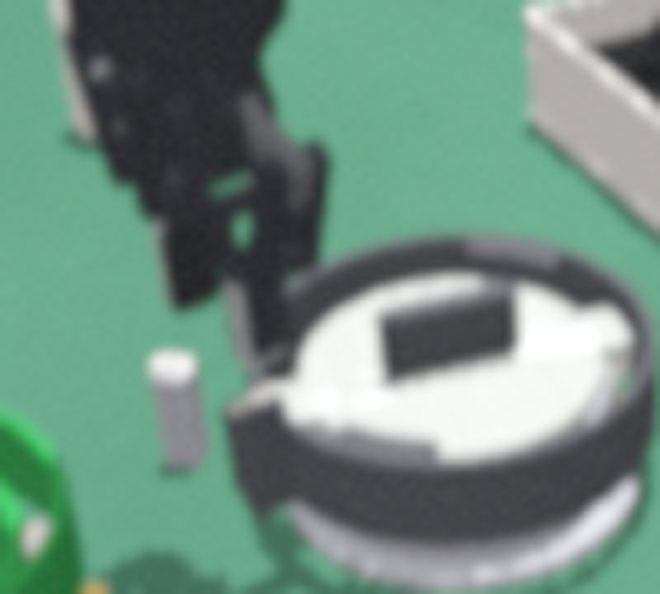

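View pics/k1.png

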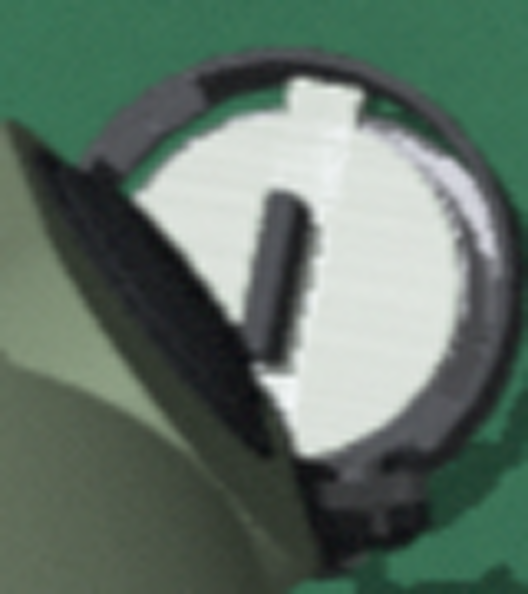

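>>> move_arm(increments=[[4, 0, 0, 3, 0], [4, 0, 0, 5.5, 0], [4, 0, 0, 6, 0], [4, 0, 0, 6, 0], [0, 0, 0, 6, 0], [0, 0, 0, 6, 0], [0, 0, 0, 6, 0], [0, 0, 0, 6, 0]])

```text
clock: 21.2
ee_pos: [0.4581, 0.24, 0.0819]
ee_rot: [-0.081, 0.997, 0.001, 0.001]
contact_force: [-1.1, 1.1, 8.3]
width: 0.0114
```

>>> move_arm(increments=[[0, 0, 0, 0, 0], [0, 0, 0, 0, 0], [0, 0, 0, 0, 0], [0, 0, 0, 0, 0]])

```text
clock: 21.53
ee_pos: [0.4581, 0.24, 0.0819]
ee_rot: [-0.081, 0.997, 0.001, 0.001]
contact_force: [-2.3, 0.7, 9.5]
width: 0.0114
```

```bash
python3 - <<'E'
from h import *
st=ctrl.read_state(); print(st["width"],st["contact_force"])
M=R.from_quat(st["ee_rot"]).as_matrix(); p0=st["ee_pos"]
c=np.array([.558,.2555]); d=p0[:2]-c; print(p0,np.hypot(*d),np.degrees(np.arctan2(d[1],d[0])))
for a in list(range(6,61,6)):
    th=np.radians(-a); q=c+np.array([[np.cos(th),-np.sin(th)],[np.sin(th),np.cos(th)]])@d
    print(a,(M.T@np.array([*(q-p0[:2]),0])*100).round(2))
s=eyes.capture("side"); crop(s,150,80,250,170,"k2s",6.6)
E
```

```text
0.011418867955566027 [-2.2957  0.6804  9.4639]
[0.4581 0.24   0.0819] 0.10104689095976939 -171.17837423990187
6 [-0.06  1.06  0.  ]
12 [-0.24  2.1   0.  ]
18 [-0.52  3.12  0.  ]
24 [-0.91  4.1   0.01]
30 [-1.39  5.04  0.01]
36 [-1.98  5.92  0.01]
42 [-2.65  6.74  0.01]
48 [-3.4   7.48  0.02]
54 [-4.23  8.14  0.02]
60 [-5.12  8.71  0.02]
```

View pics/k2s.png

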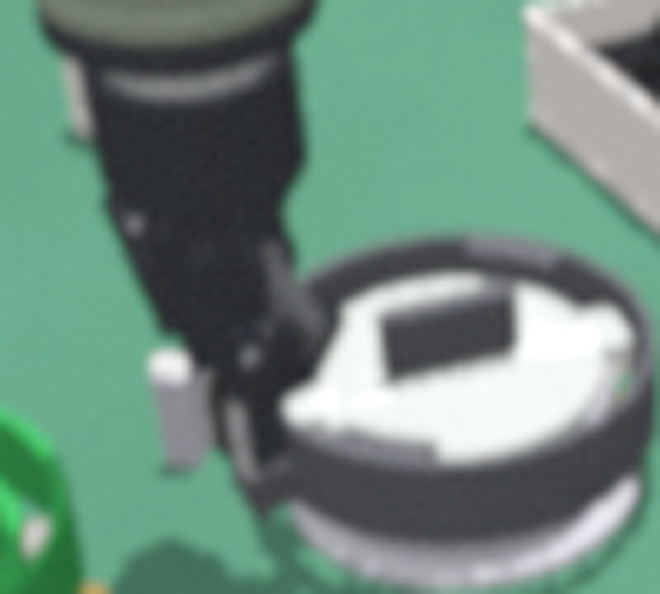

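>>> move_arm(increments=[[0, 0, 0.53, 0, 3], [0, -0.06, 1.06, 0, 6], [0, -0.14, 1.58, 0, 9], [0, -0.24, 2.1, 0, 12], [0, -0.37, 2.61, 0, 15], [0, -0.52, 3.12, 0, 18], [0, -0.71, 3.61, 0, 21], [0, -0.91, 4.1, 0, 24]])

```text
clock: 22.25
ee_pos: [0.4598, 0.2825, 0.0819]
ee_rot: [0.129, 0.992, 0.001, 0.0]
contact_force: [-5.8, 1.6, 9.5]
width: 0.0113
```

```bash
python3 - <<'E'
from h import *
st=ctrl.read_state(); print(st["width"],st["contact_force"])
M=R.from_quat(st["ee_rot"]).as_matrix(); p0=st["ee_pos"]
c=np.array([.558,.2555]); d=p0[:2]-c; print(p0,np.hypot(*d),np.degrees(np.arctan2(d[1],d[0])))
E
```

```text
0.01132187607856729 [-5.8107  1.5672  9.4757]
[0.4598 0.2825 0.0819] 0.10186984447633578 164.6091807050369
```

>>> move_arm(increments=[[0, 0, 0.6, 0, 3.5], [0, -0.08, 1.23, 0, 7], [0, -0.18, 1.84, 0, 10.5], [0, -0.32, 2.44, 0, 14], [0, -0.5, 3.04, 0, 17.5], [0, -0.71, 3.61, 0, 21], [0, -0.96, 4.2, 0, 24.5], [0, -1.05, 4.4, 0, 26]])

```text
clock: 22.92
ee_pos: [0.481, 0.3236, 0.0819]
ee_rot: [0.349, 0.937, 0.001, -0.0]
contact_force: [-7.6, 5.0, 11.6]
width: 0.0111
```

```bash
python3 - <<'E'
from h import *
s=eyes.capture("side"); crop(s,150,80,250,170,"k3s",6.6)
st=ctrl.read_state(); print(st["width"],st["contact_force"])
p0=st["ee_pos"]
c=np.array([.558,.2555]); d=p0[:2]-c; print(p0,np.hypot(*d),np.degrees(np.arctan2(d[1],d[0])))
E
```

```text
0.011164816070491437 [-5.7566  7.0732  9.3801]
[0.4812 0.3237 0.0819] 0.1027660065315453 138.39526341846616
```

View pics/k3s.png

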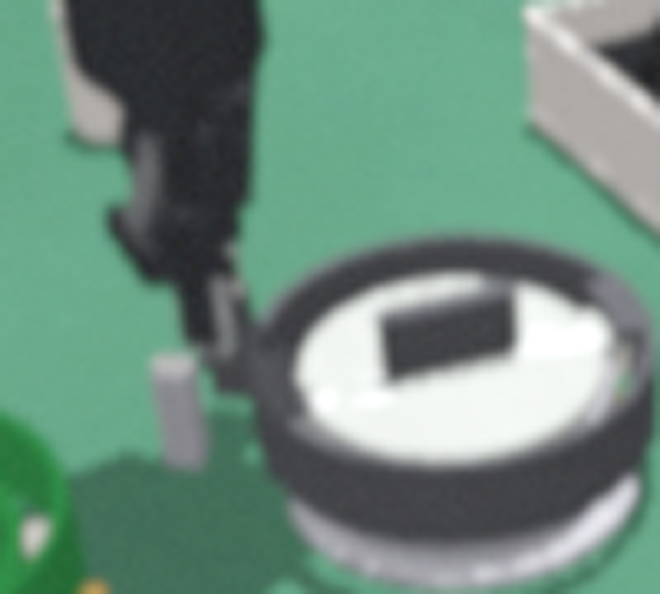

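>>> move_arm(increments=[[3.5, 0, 0, 0, 0], [3.5, 0, 0, 0, 0], [3.5, 0, 0, 0, 0], [3.5, 0, 0, 0, 0], [3.5, 0, 0, -4, 0], [3.5, 0, 0, -8, 0], [3.5, 0, 0, -12, 0]])

```text
clock: 23.55
ee_pos: [0.4809, 0.3205, 0.2016]
ee_rot: [0.348, 0.937, -0.001, -0.0]
contact_force: [0.1, 0.6, 1.0]
width: 0.0351
```

```bash
python3 - <<'E'
from h import *
go([.45,-.02,.2],80)
E
```

```text
pos [0.4809 0.3205 0.2016] jaw 49.2 | shift [-19.9 -27.8   0.2] twist -30.8 alt 149.2 q7 0.32
```

>>> move_arm(increments=[[5, -20, -26, -2, 20], [5, -20, -26, -2, 20], [5, -20, -26, -2, 20], [5, -20, -26, -2, 20], [5, -20, -26, -2, 20], [5, -20, -26, -2, 20], [5, -20, -26, -2, 20], [5, -20, -26, -2, 20]])

```text
clock: 24.22
ee_pos: [0.4623, -0.0089, 0.2208]
ee_rot: [0.506, 0.862, 0.0, 0.0]
contact_force: [1.9, 0.4, 0.6]
width: 0.0498
```

```bash
python3 - <<'E'
from h import *
t=eyes.capture("top"); crop(t,100,130,180,220,"n1",6.6);crop(t,345,135,420,260,"n2",4.8)
s=eyes.capture("side"); crop(s,270,280,420,384,"n2s",5.3)
print(ctrl.read_state()["ee_pos"])
E
```

```text
[ 0.4624 -0.012   0.2211]
```

View pics/n1.png

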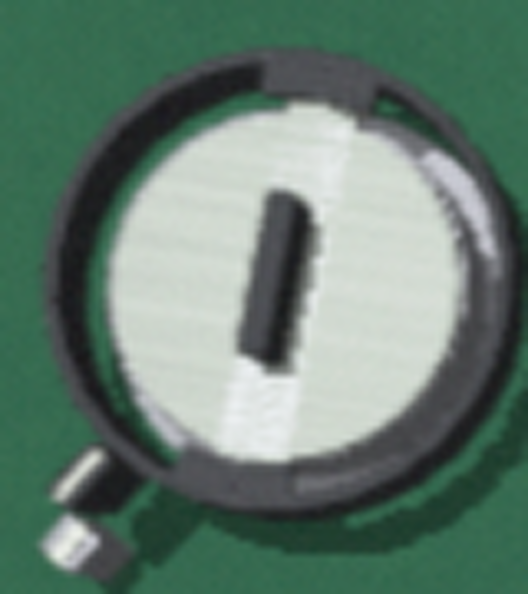

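View pics/n2.png

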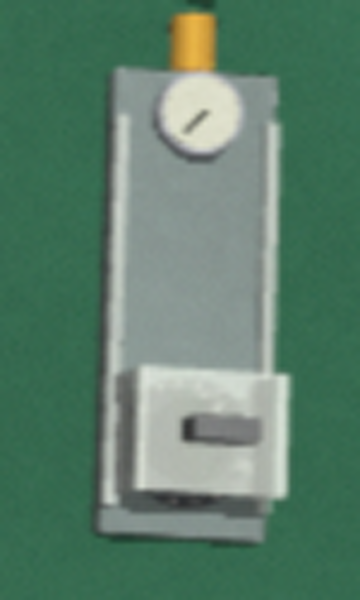

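View pics/n2s.png

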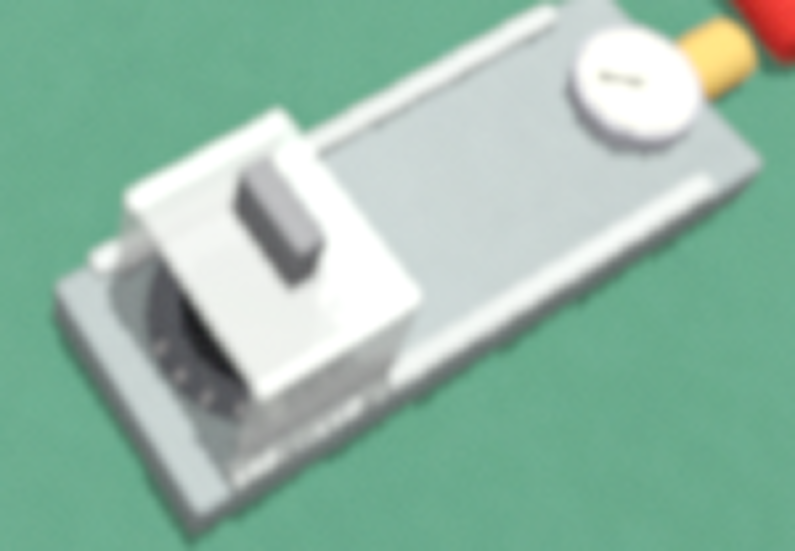

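```bash
python3 - <<'E'
from h import *
t=eyes.capture("top");s=eyes.capture("side")
f=lambda u,v:(u/4.8+345-.4,v/4.8+135-.4)
P=[p2w(t,*f(*p),.02) for p in [(115,68),(277,78),(262,540),(98,533)]]
for p in P: print(p)
print("len",np.linalg.norm(P[0]-P[3]),np.linalg.norm(P[0]-P[1]))
for a,b in [(0,3),(1,2)]: print(np.degrees(np.arctan2(*(P[a]-P[b])[1::-1])))
print("ctr",sum(P)/4)
g=lambda u,v:(u/5.3+270-.4,v/5.3+280-.4)
# tab top corners: side: (243,160)(268,150 hidden)... ends
for a,b in [((185,422),(252,170)),((260,425),(318,240))]:
    print("tab tri",triang([(t,*f(*a)),(s,*g(*b))]), p2w(t,*f(*a),.1),p2w(s,*g(*b),.1))
E
```

```text
[ 0.6263 -0.2932  0.02  ]
[ 0.6213 -0.3766  0.02  ]
[ 0.384  -0.3616  0.02  ]
[ 0.3871 -0.2791  0.02  ]
len 0.239526252747096 0.08356618616656093
-3.376815894169669
-3.6101682900818846
ctr [ 0.5047 -0.3276  0.02  ]
tab tri [ 0.44   -0.3075  0.0879] [ 0.4385 -0.3039  0.1   ] [ 0.4354 -0.3122  0.1   ]
tab tri [ 0.4375 -0.3397  0.0996] [ 0.4372 -0.3394  0.1   ] [ 0.4376 -0.34    0.1   ]
```

```bash
python3 - <<'E'
from h import *
go([.437,-.3235,.16],-3.5)
E
```

```text
pos [ 0.463  -0.0072  0.2206] jaw 29.1 | shift [-26.37 -17.65   6.05] twist 32.6 alt -147.4 q7 0.59
```

>>> move_arm(increments=[[4, -26.4, -17.6, 2, 32.6], [4, -26.4, -17.6, 2, 32.6], [4, -26.4, -17.6, 2, 32.6], [4, -26.4, -17.6, 2, 32.6], [4, -26.4, -17.6, 3, 32.6], [4, -26.4, -17.6, 5, 32.6], [4, -26.4, -17.6, 6, 32.6], [4, -26.4, -17.6, 6, 32.6]])

```text
clock: 25.08
ee_pos: [0.4386, -0.324, 0.1592]
ee_rot: [0.727, 0.687, 0.0, -0.0]
contact_force: [0.2, 0.8, 0.2]
width: 0.0403
```

>>> move_arm(increments=[[4, 0, 0, 0, 0], [4, 0, 0, 0, 0], [4, 0, 0, 0, 0]])

```text
clock: 25.33
ee_pos: [0.439, -0.3214, 0.1601]
ee_rot: [0.727, 0.687, 0.0, -0.0]
contact_force: [-0.3, 0.4, -0.4]
width: 0.0396
```

```bash
python3 - <<'E'
from h import *
go([.437,-.3235,.095],-3.5)
s=eyes.capture("side"); crop(s,270,250,420,384,"o1s",5)
E
```

```text
pos [ 0.439  -0.3214  0.1601] jaw -3.3 | shift [-0.22 -0.18  6.51] twist 0.2 alt -179.8 q7 0.84
```

View pics/o1s.png

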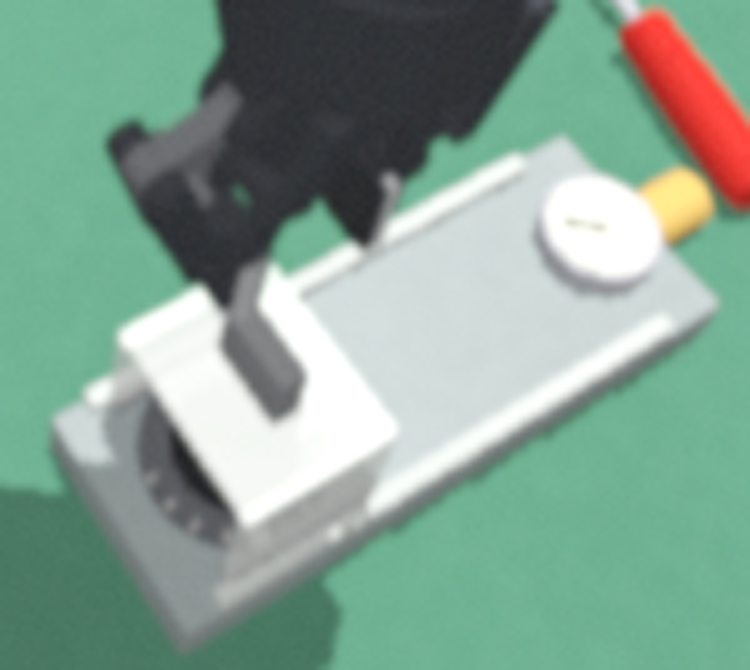

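>>> move_arm(increments=[[4, -0.2, -0.2, 2.5, 0], [4, -0.2, -0.2, 4.5, 0], [4, -0.2, -0.2, 6, 0], [4, -0.2, -0.2, 6.3, 0], [4, -0.2, -0.2, 6.3, 0], [0, -0.2, -0.2, 6.3, 0], [0, -0.2, -0.2, 6.3, 0], [0, -0.2, -0.2, 6.3, 0]])

```text
clock: 26.05
ee_pos: [0.4369, -0.3245, 0.0985]
ee_rot: [0.727, 0.686, 0.0, 0.001]
contact_force: [-1.3, 3.4, 8.5]
width: 0.011
```

>>> move_arm(increments=[[0, 0, 0, 0, 0], [0, 0, 0, 0, 0], [0, 0, 0, 0, 0], [0, 0, 0, 0, 0]])

```text
clock: 26.38
ee_pos: [0.4369, -0.3245, 0.0985]
ee_rot: [0.727, 0.686, 0.0, 0.001]
contact_force: [-0.8, 2.6, 8.2]
width: 0.0111
```

```bash
python3 - <<'E'
from h import *
p=ctrl.read_state()["ee_pos"]; print(ctrl.read_state()["contact_force"])
a=np.radians(-3.5); go(p+np.array([np.cos(a),np.sin(a),0])*.088,-3.5)
s=eyes.capture("side"); crop(s,270,250,420,384,"o2s",5)
E
```

```text
[-0.7999  2.6065  8.2417]
pos [ 0.4369 -0.3245  0.0985] jaw -3.3 | shift [-0.03  8.8   0.01] twist 0.2 alt -179.8 q7 0.91
```

View pics/o2s.png

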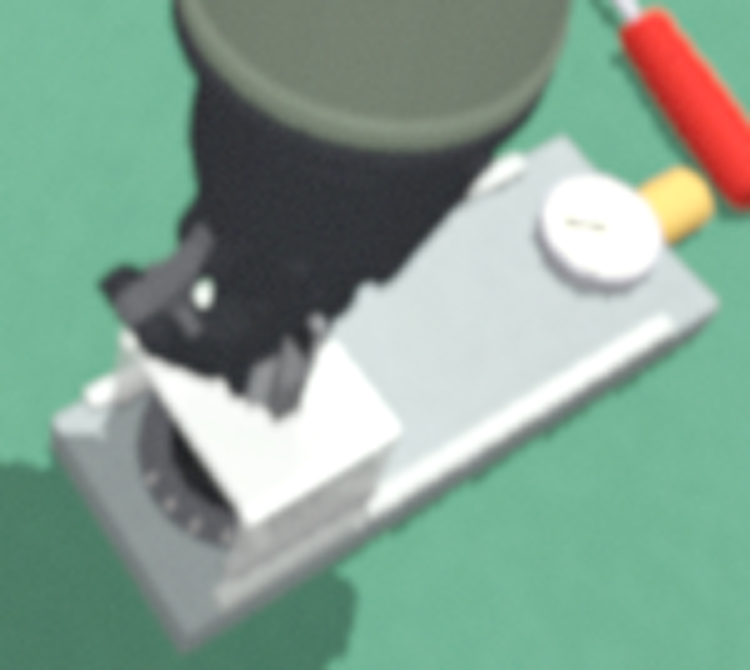

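>>> move_arm(increments=[[0, 0, 1, 0, 0], [0, 0, 2.2, 0, 0], [0, 0, 3.4, 0, 0], [0, 0, 4.6, 0, 0], [0, 0, 5.8, 0, 0], [0, 0, 7, 0, 0], [0, 0, 8, 0, 0], [0, 0, 8.8, 0, 0]])

```text
clock: 27.1
ee_pos: [0.5253, -0.3294, 0.0985]
ee_rot: [0.727, 0.686, 0.0, 0.0]
contact_force: [-2.8, 4.3, 10.0]
width: 0.0113
```

>>> move_arm(increments=[[0, 0, 0, 0, 0], [0, 0, 0, 0, 0]])

```text
clock: 27.27
ee_pos: [0.5256, -0.3294, 0.0986]
ee_rot: [0.727, 0.687, 0.001, 0.001]
contact_force: [3.3, 2.6, 5.5]
width: 0.011
```

```bash
python3 - <<'E'
from h import *
print(ctrl.read_state()["width"],ctrl.read_state()["ee_pos"])
s=eyes.capture("side"); crop(s,270,250,420,384,"o3s",5)
E
```

```text
0.011014325186916179 [ 0.5256 -0.3294  0.0986]
```

View pics/o3s.png

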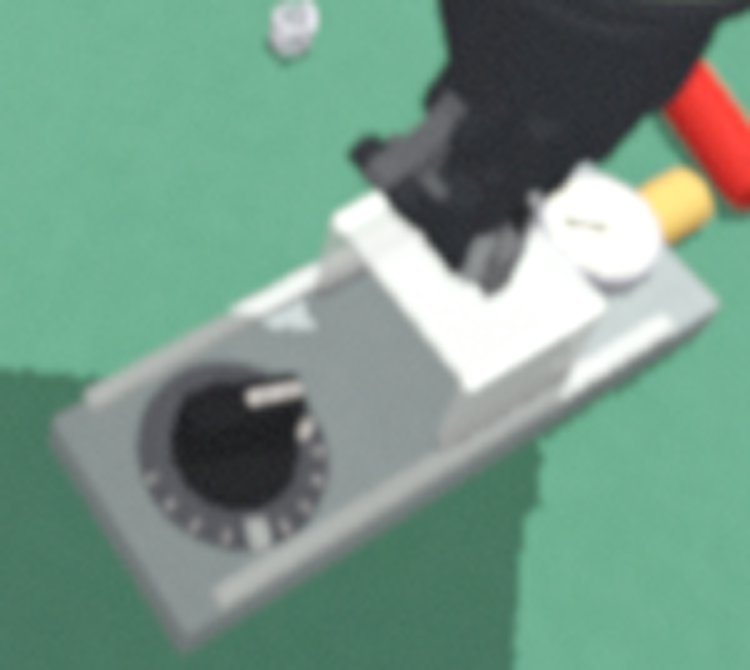

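>>> move_arm(increments=[[3.5, 0, 0, 0, 0], [3.5, 0, 0, 0, 0], [3.5, 0, 0, 0, 0], [3.5, 0, 0, 0, 0], [3.5, 0, 0, -4, 0], [3.5, 0, 0, -8, 0], [3.5, 0, 0, -10, 0]])

```text
clock: 27.9
ee_pos: [0.5245, -0.3307, 0.2012]
ee_rot: [0.728, 0.686, 0.0, 0.002]
contact_force: [-0.1, -0.9, 0.2]
width: 0.035
```

>>> move_arm(increments=[[4, 25, -3, 0, 0], [4, 25, -3, 0, 0], [4, 25, -3, 0, 0], [4, 25, -3, 0, 0], [4, 25, -3, 0, 0], [4, 25, -3, 0, 0], [4, 25, -3, 0, 0]])

```text
clock: 28.48
ee_pos: [0.5086, -0.0703, 0.1969]
ee_rot: [0.725, 0.689, 0.001, -0.002]
contact_force: [1.3, 1.3, 0.2]
width: 0.0397
```

```bash
python3 - <<'E'
from h import *
t=eyes.capture("top");s=eyes.capture("side"); print(crop(s,275,315,350,384,"q1s",8),crop(t,355,205,415,255,"q1",12),crop(t,345,135,420,260,"q2",4.8))
print(ctrl.read_state()["ee_pos"])
E
```

```text
8 12 4.8
[ 0.5089 -0.0763  0.1974]
```

View pics/q1s.png

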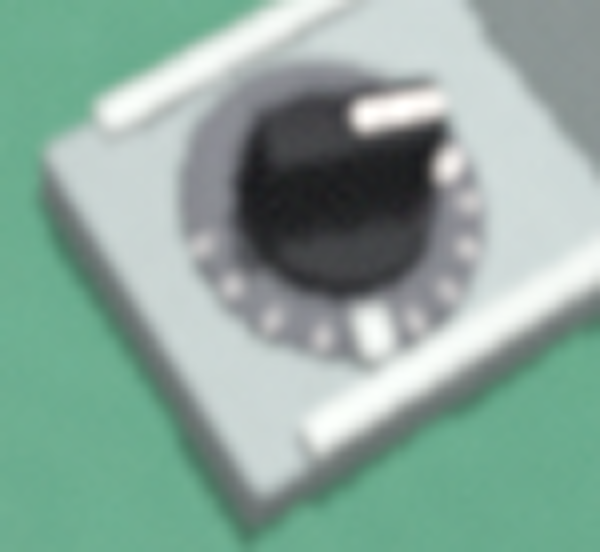

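View pics/q1.png

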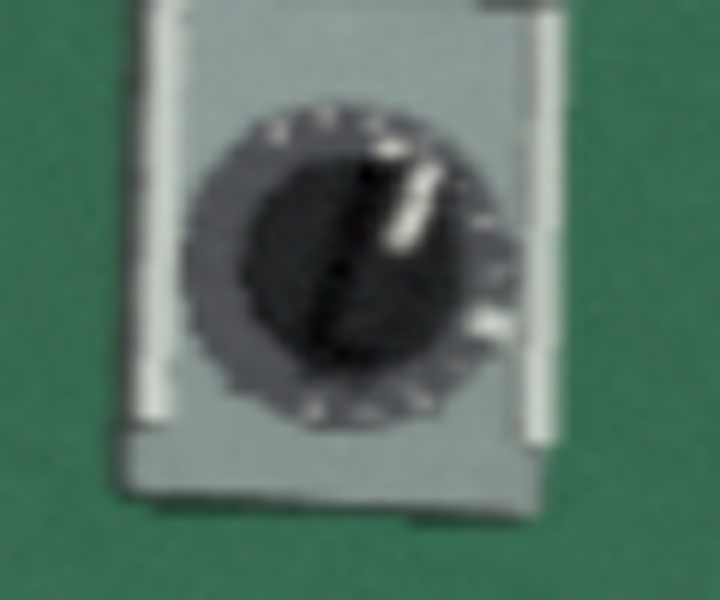

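View pics/q2.png

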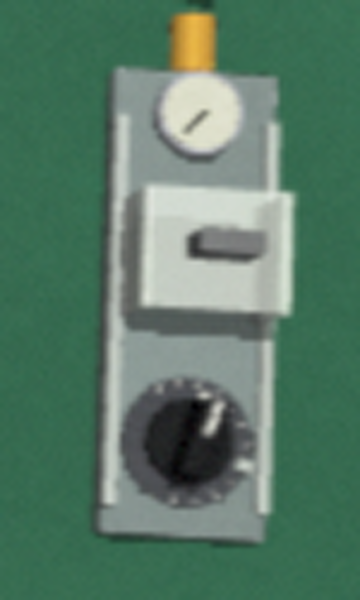

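```bash
python3 - <<'E'
from h import *
t=eyes.capture("top");s=eyes.capture("side")
f=lambda u,v:(u/12+355-.46,v/12+205-.46)
g=lambda u,v:(u/8+275-.44,v/8+315-.44)
ax=p2w(t,*f(352,265),.023); print("axis(dial circle)",ax, p2w(s,*g(333,212),.023))
D=[p2w(t,*f(*p),.023) for p in [(185,265),(520,265),(350,100),(350,430)]]
print("dial d",np.linalg.norm(D[0]-D[1]),np.linalg.norm(D[2]-D[3]))
mk=p2w(t,*f(491,325),.025);ms=p2w(s,*g(373,332),.025);mt=triang([(t,*f(491,325)),(s,*g(373,332))]);print("mark",mk,ms,mt)
l0=p2w(t,*f(400,245),.062);l1=p2w(t,*f(432,168),.062);print("line",l0,l1)
q0=p2w(s,*g(357,118),.062);q1=p2w(s,*g(440,101),.062);print("lineS",q0,q1)
print("tri",triang([(t,*f(400,245)),(s,*g(357,118))]),triang([(t,*f(432,168)),(s,*g(440,101))]))
print("tip",triang([(t,*f(388,148)),(s,*g(447,165))]))
for p in (mk,ms,l1,l0,q1,q0,(l1-l0)+ax,(q1-q0)+ax):
    v=(p-ax)[:2]; print(np.hypot(*v),np.degrees(np.arctan2(v[1],v[0])))
E
```

```text
axis(dial circle) [ 0.4332 -0.3252  0.023 ] [ 0.4333 -0.3268  0.023 ]
dial d 0.06767891789028349 0.0667474813301019
mark [ 0.4212 -0.3523  0.025 ] [ 0.4233 -0.3517  0.025 ] [ 0.4217 -0.352   0.0276]
line [ 0.4351 -0.3246  0.062 ] [ 0.4502 -0.3313  0.062 ]
lineS [ 0.435  -0.3252  0.062 ] [ 0.4519 -0.3315  0.062 ]
tri [ 0.4352 -0.3249  0.0612] [ 0.4508 -0.3315  0.063 ]
tip [ 0.4577 -0.3326  0.0277]
0.029723556510118206 -113.98415961828435
0.028329622692130473 -110.52523276107962
0.018067600766162376 -19.816921387022703
0.0019553757103372912 16.669227504586317
0.019728632394644063 -18.726433352091092
0.0017694606891011982 0.47900604820033976
0.016536405260598224 -23.84887864308083
0.018067029734229235 -20.57268186872552
```

```bash
python3 - <<'E'
from h import *
go([.4333,-.3250,.16],69.5)
E
```

```text
pos [ 0.5088 -0.0791  0.1975] jaw -3.4 | shift [-24.99  -6.09   3.76] twist -72.9 alt 107.1 q7 0.33
```

>>> move_arm(increments=[[4, -25, -6, 3.8, -57], [4, -25, -6, 3.8, -57], [4, -25, -6, 3.8, -57], [4, -25, -6, 3.8, -57], [4, -25, -6, 3.8, -57], [4, -25, -6, 3.8, -57], [4, -25, -6, 3.8, -57], [4, -25, -6, 3.8, -57]])

```text
clock: 29.35
ee_pos: [0.4303, -0.3312, 0.1588]
ee_rot: [0.329, 0.944, -0.001, -0.0]
contact_force: [-1.2, 1.2, -0.3]
width: 0.0399
```

```bash
python3 - <<'E'
from h import *
go([.4333,-.3250,.10],69.5)
E
```

```text
pos [ 0.4303 -0.3312  0.1588] jaw 51.5 | shift [0.16 0.69 5.88] twist -18.0 alt 162.0 q7 1.64
```

>>> move_arm(increments=[[4, 0.1, 0.3, 0, -6], [4, 0.1, 0.3, 0, -12], [4, 0.1, 0.3, 0, -16], [4, 0.1, 0.3, 2, -16], [4, 0.1, 0.3, 3, -16], [4, 0.1, 0.3, 3, -16], [4, 0.1, 0.3, 3, -16]])

```text
clock: 29.93
ee_pos: [0.4345, -0.3221, 0.1289]
ee_rot: [0.194, 0.981, 0.0, -0.001]
contact_force: [1.1, -0.7, 0.3]
width: 0.04
```

```bash
python3 - <<'E'
from h import *
s=eyes.capture("side"); crop(s,265,275,365,384,"r1s",5.5)
go([.4333,-.3250,.056],69.5)
E
```

```text
pos [ 0.435  -0.3221  0.1295] jaw 67.6 | shift [ 0.04 -0.33  7.35] twist -1.9 alt 178.1 q7 1.86
```

View pics/r1s.png

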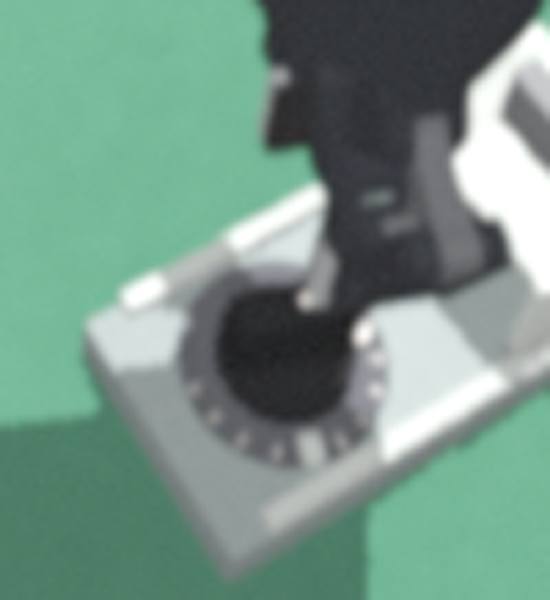

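>>> move_arm(increments=[[4, 0, -0.25, 2, -2], [4, 0, -0.25, 4.5, -2], [4, 0, -0.25, 6.5, -2], [4, 0, -0.25, 7.2, -2], [4, 0, -0.25, 7.2, -2], [0, 0, -0.25, 7.2, -2], [0, 0, -0.25, 7.2, -2], [0, 0, -0.25, 7.2, -2]])

```text
clock: 30.65
ee_pos: [0.4349, -0.3245, 0.0588]
ee_rot: [0.176, 0.984, -0.001, 0.001]
contact_force: [0.0, -1.1, 4.7]
width: 0.0129
```

>>> move_arm(increments=[[0, 0, 0, 0, 0], [0, 0, 0, 0, 0], [0, 0, 0, 0, 0], [0, 0, 0, 0, 0]])

```text
clock: 30.98
ee_pos: [0.4349, -0.3245, 0.0587]
ee_rot: [0.176, 0.984, -0.001, 0.001]
contact_force: [-1.4, -1.2, 6.9]
width: 0.0134
```

```bash
python3 - <<'E'
from h import *
s=eyes.capture("side"); crop(s,265,275,365,384,"r2s",5.5)
go([.4333,-.3250,.056],69.5)
st=ctrl.read_state();print(st["contact_force"],st["torque"],st["width"])
E
```

```text
pos [ 0.4349 -0.3245  0.0588] jaw 69.7 | shift [ 0.13 -0.11  0.28] twist 0.2 alt -179.8 q7 1.91
[-1.2181 -0.906   7.9776] [-0.1652  0.4204  0.0208] 0.013109609014254143
```

View pics/r2s.png

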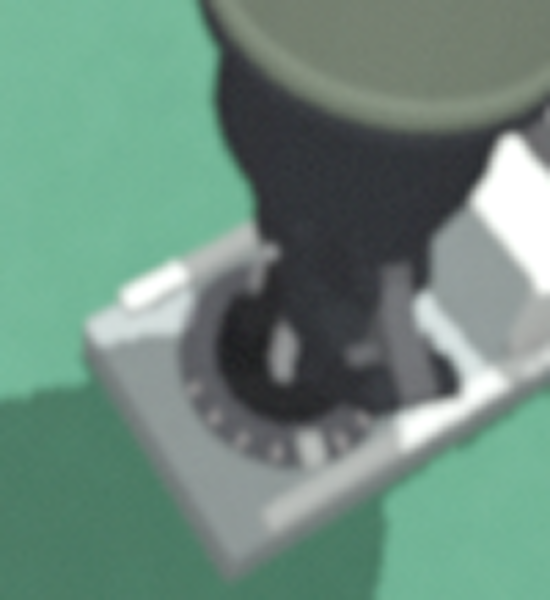

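>>> move_arm(increments=[[0, 0.1, 0, 0, 6], [0, 0.1, 0, 0, 12], [0, 0.1, 0, 0, 18], [0, 0.1, 0, 0, 24], [0, 0.1, 0, 0, 30], [0, 0.1, 0, 0, 36], [0, 0.1, 0, 0, 42], [0, 0.1, 0, 0, 46]])

```text
clock: 31.7
ee_pos: [0.4341, -0.3252, 0.0588]
ee_rot: [0.549, 0.835, -0.001, 0.002]
contact_force: [-2.7, -8.7, 3.0]
width: 0.0134
```

>>> move_arm(increments=[[0, 0, 0, 0, 6], [0, 0, 0, 0, 12], [0, 0, 0, 0, 18], [0, 0, 0, 0, 24], [0, 0, 0, 0, 30], [0, 0, 0, 0, 36], [0, 0, 0, 0, 42], [0, 0, 0, 0, 46]])

```text
clock: 32.37
ee_pos: [0.4331, -0.3252, 0.0588]
ee_rot: [0.832, 0.554, -0.0, 0.002]
contact_force: [-8.5, -7.3, 8.7]
width: 0.013
```

>>> move_arm(increments=[[0, 0, 0, 0, 0], [0, 0, 0, 0, 0]])

```text
clock: 32.53
ee_pos: [0.4331, -0.3252, 0.0588]
ee_rot: [0.831, 0.556, -0.0, 0.001]
contact_force: [-8.5, -7.8, 9.3]
width: 0.0131
```

```bash
python3 - <<'E'
from h import *
s=eyes.capture("side"); crop(s,265,275,365,384,"r3s",5.5)
go([.4333,-.3250,.056],-22.5)
st=ctrl.read_state();print(st["contact_force"],st["torque"],st["width"])
E
```

```text
pos [ 0.4331 -0.3252  0.0587] jaw -22.4 | shift [0.03 0.01 0.27] twist 0.1 alt -179.9 q7 0.78
[-8.0412 -8.6829  7.5365] [-1.8241  1.7773 -0.0723] 0.013480690037867709
```

View pics/r3s.png

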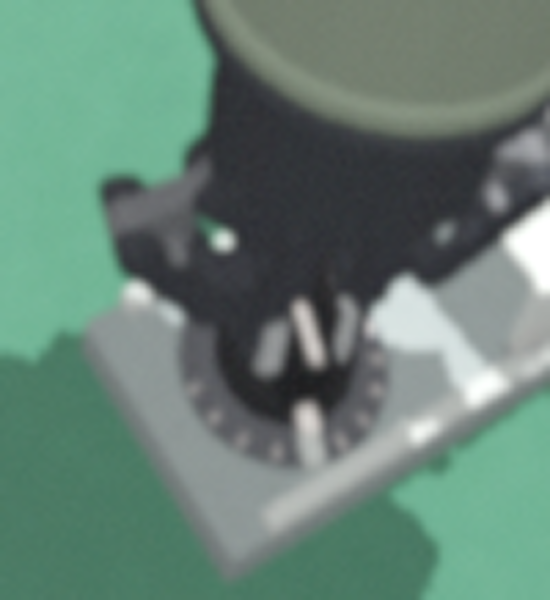

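>>> move_arm(increments=[[4, 0, 0, 0, 0], [4, 0, 0, 0, 0], [4, 0, 0, 0, 0], [4, 0, 0, 0, 0], [4, 0, 0, -4, 0], [4, 0, 0, -8, 0], [4, 0, 0, -12, 0], [4, 0, 0, -12, 0]])

```text
clock: 33.25
ee_pos: [0.4351, -0.3251, 0.1834]
ee_rot: [0.831, 0.557, 0.002, 0.003]
contact_force: [0.4, -0.9, 0.6]
width: 0.04
```

>>> move_arm(increments=[[4, 20, 4, 0, 0], [4, 20, 4, 0, 0], [4, 20, 4, 0, 0], [4, 20, 4, 0, 0], [4, 20, 4, 0, 0], [4, 20, 4, 0, 0], [4, 20, 4, 0, 0]])

```text
clock: 33.83
ee_pos: [0.5472, -0.1512, 0.177]
ee_rot: [0.829, 0.559, 0.0, -0.0]
contact_force: [-1.3, -0.9, 0.2]
width: 0.0401
```

```bash
python3 - <<'E'
from h import *
t=eyes.capture("top");s=eyes.capture("side"); print(crop(s,275,315,350,384,"v1s",8),crop(t,355,205,415,255,"v1",12))
print(ctrl.read_state()["ee_pos"])
E
```

```text
8 12
[ 0.5459 -0.1539  0.1773]
```

View pics/v1s.png

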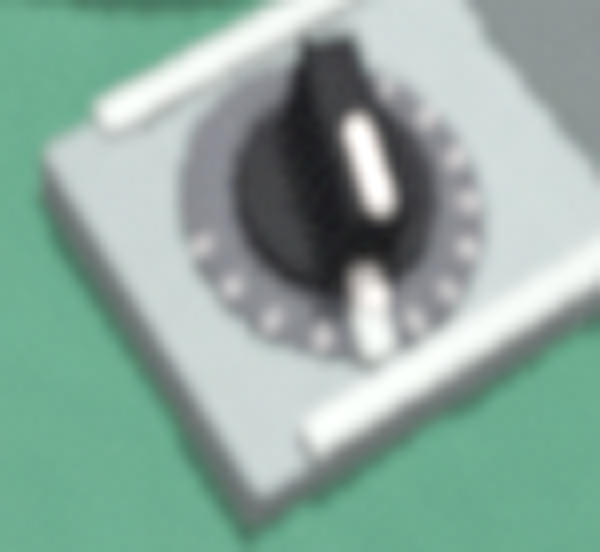

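View pics/v1.png

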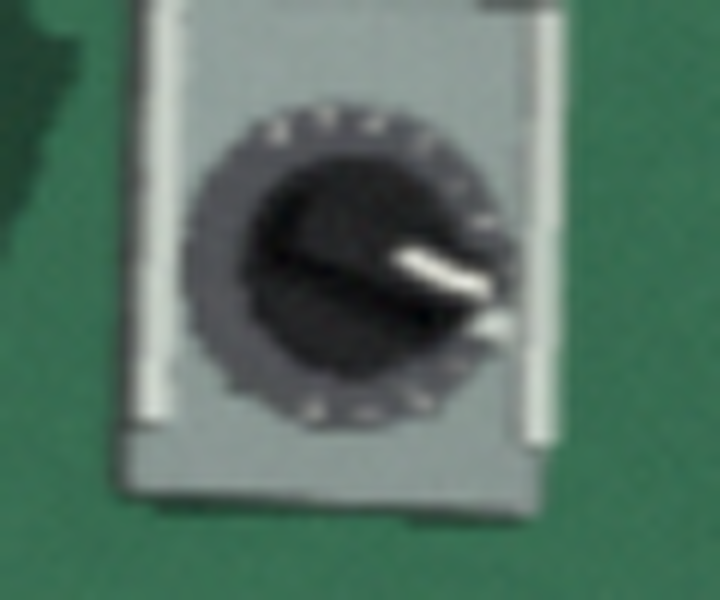

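```bash
python3 - <<'E'
from h import *
t=eyes.capture("top");s=eyes.capture("side")
f=lambda u,v:(u/12+355-.46,v/12+205-.46)
g=lambda u,v:(u/8+275-.44,v/8+315-.44)
a,b=triang([(t,*f(402,252)),(s,*g(357,120))]),triang([(t,*f(487,290)),(s,*g(382,212))])
print(a,b,np.degrees(np.arctan2(*(b-a)[1::-1])))
tip=p2w(s,*g(370,283),.028); print("tipS",tip)
ax=np.array([.4333,-.325])
for n,p in [("line out",b),("lineT",p2w(t,*f(487,290),.062)),("lineS",p2w(s,*g(382,212),.062)),("tip",tip),("markT",p2w(t,*f(491,325),.025)),("markS",p2w(s,*g(375,340),.025)),("markS",p2w(s,*g(375,330),.025))]:
    v=p[:2]-ax; print(n,p,np.hypot(*v),np.degrees(np.arctan2(v[1],v[0])))
E
```

```text
[ 0.4342 -0.3253  0.0621] [ 0.427  -0.3423  0.0597] -112.94885990569674
tipS [ 0.4282 -0.3442  0.028 ]
line out [ 0.427  -0.3423  0.0597] 0.01845021697400648 -110.06744992155036
lineT [ 0.4264 -0.3414  0.062 ] 0.01776264149599577 -112.93365440351339
lineS [ 0.4266 -0.3432  0.062 ] 0.019439373405093097 -110.27359755285053
tip [ 0.4282 -0.3442  0.028 ] 0.019875667914821534 -104.80328490508306
markT [ 0.4212 -0.3523  0.025 ] 0.02990528443708345 -113.96668191339776
markS [ 0.4226 -0.3532  0.025 ] 0.03016506011379396 -110.7949696862781
markS [ 0.4239 -0.3516  0.025 ] 0.028209189504817517 -109.42129985831822
```

```bash
python3 - <<'E'
from h import *
go([.5254,-.3293,.18],-3.5);go([.5254,-.3293,.0985],-3.5)
E
```

```text
pos [ 0.5457 -0.1546  0.1775] jaw -22.4 | shift [-16.92   4.77  -0.25] twist -18.9 alt 161.1 q7 0.31
pos [ 0.5457 -0.1546  0.1775] jaw -22.4 | shift [-16.92   4.77   7.9 ] twist -18.9 alt 161.1 q7 0.31
```

>>> move_arm(increments=[[4, -16.9, 4.8, 0, -18.9], [4, -16.9, 4.8, 0, -18.9], [4, -16.9, 4.8, 0, -18.9], [4, -16.9, 4.8, 0, -18.9], [4, -16.9, 4.8, 0, -18.9], [4, -16.9, 4.8, 2, -18.9], [4, -16.9, 4.8, 2, -18.9], [4, -16.9, 4.8, 2, -18.9]])

```text
clock: 34.7
ee_pos: [0.5257, -0.3283, 0.1569]
ee_rot: [0.728, 0.685, -0.0, -0.001]
contact_force: [0.2, 0.6, 0.8]
width: 0.0397
```

```bash
python3 - <<'E'
from h import *
s=eyes.capture("side"); crop(s,290,250,420,384,"w1s",4.4)
go([.5254,-.3293,.0985],-3.5)
E
```

```text
pos [ 0.5263 -0.3281  0.1576] jaw -3.4 | shift [-0.13 -0.08  5.91] twist 0.1 alt -179.9 q7 0.84
```

View pics/w1s.png

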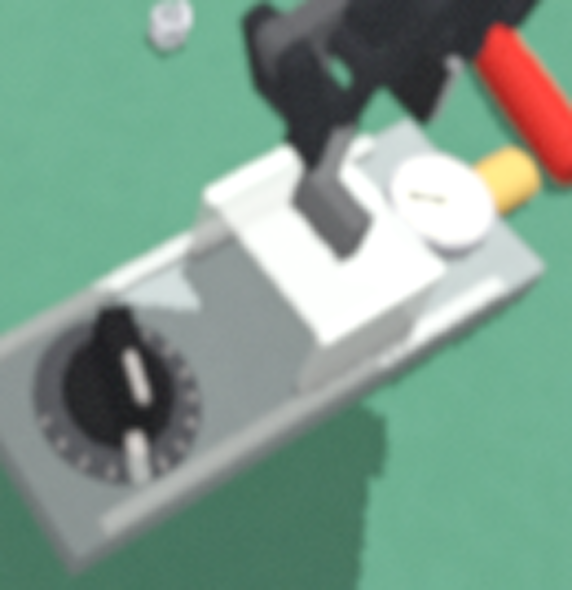

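>>> move_arm(increments=[[4, -0.1, -0.1, 2.5, 0], [4, -0.1, -0.1, 4.5, 0], [4, -0.1, -0.1, 5.7, 0], [4, -0.1, -0.1, 5.9, 0], [4, -0.1, -0.1, 5.9, 0], [0, -0.1, -0.1, 5.9, 0], [0, -0.1, -0.1, 5.9, 0], [0, -0.1, -0.1, 5.9, 0]], grip_force=50)

```text
clock: 35.42
ee_pos: [0.5261, -0.3293, 0.0996]
ee_rot: [0.728, 0.686, 0.0, 0.001]
contact_force: [-1.7, 1.8, 6.8]
width: 0.0109
```

>>> move_arm(increments=[[0, 0, 0, 0, 0], [0, 0, 0, 0, 0], [0, 0, 0, 0, 0], [0, 0, 0, 0, 0]])

```text
clock: 35.75
ee_pos: [0.5261, -0.3293, 0.0996]
ee_rot: [0.728, 0.686, 0.0, 0.001]
contact_force: [-2.2, 0.9, 7.8]
width: 0.011
```

>>> move_arm(increments=[[0, 0, -1, 0, 0], [0, 0, -2.2, 0, 0], [0, 0, -3.4, 0, 0], [0, 0, -4.6, 0, 0], [0, 0, -5.8, 0, 0], [0, 0, -7, 0, 0], [0, 0, -8, 0, 0], [0, 0, -8.6, 0, 0]])

```text
clock: 36.42
ee_pos: [0.4398, -0.3244, 0.0996]
ee_rot: [0.728, 0.686, 0.0, 0.001]
contact_force: [2.7, -1.3, 4.5]
width: 0.0106
```

>>> move_arm(increments=[[0, 0, -0.1, 0, 0], [0, 0, -0.2, 0, 0], [0, 0, -0.2, 0, 0]])

```text
clock: 36.67
ee_pos: [0.4385, -0.3244, 0.0995]
ee_rot: [0.728, 0.686, 0.0, 0.001]
contact_force: [-0.7, -0.5, 8.3]
width: 0.0112
```

>>> move_arm(increments=[[0, 0, -0.1, 0, 0], [0, 0, -0.2, 0, 0], [0, 0, -0.3, 0, 0], [0, 0, -0.3, 0, 0]])

```text
clock: 37.0
ee_pos: [0.4357, -0.3242, 0.0995]
ee_rot: [0.728, 0.686, 0.0, 0.001]
contact_force: [1.8, 0.1, 8.1]
width: 0.0106
```

>>> move_arm(increments=[[0, 0, -0.1, 0, 0], [0, 0, -0.2, 0, 0], [0, 0, -0.2, 0, 0]])

```text
clock: 37.25
ee_pos: [0.4337, -0.3241, 0.0996]
ee_rot: [0.728, 0.686, 0.0, 0.001]
contact_force: [0.6, -1.0, 8.4]
width: 0.0107
```

>>> move_arm(increments=[[0, 0, -0.1, 0, 0], [0, 0, -0.2, 0, 0], [0, 0, -0.2, 0, 0]])

```text
clock: 37.5
ee_pos: [0.4332, -0.3241, 0.0996]
ee_rot: [0.727, 0.686, 0.001, 0.002]
contact_force: [11.6, -2.0, 0.7]
width: 0.0108
```

>>> move_arm(increments=[[0, 0, -0.1, 0, 0], [0, 0, -0.2, 0, 0], [0, 0, -0.2, 0, 0]])

```text
clock: 37.75
ee_pos: [0.433, -0.324, 0.0997]
ee_rot: [0.727, 0.687, 0.001, 0.004]
contact_force: [22.8, -3.6, -8.9]
width: 0.0109
```

>>> move_arm(increments=[[0, 0, 0.2, 0, 0], [0, 0, 0.25, 0, 0], [3.5, 0, 0.25, 0, 0], [3.5, 0, 0.25, 0, 0], [3.5, 0, 0.25, 0, 0], [3.5, 0, 0.25, -3, 0], [3.5, 0, 0.25, -7, 0], [3.5, 0, 0.25, -11, 0]])

```text
clock: 38.42
ee_pos: [0.4302, -0.3233, 0.2093]
ee_rot: [0.728, 0.686, -0.001, -0.001]
contact_force: [0.8, -0.2, 0.6]
width: 0.0346
```

>>> move_arm(increments=[[4, 22, 6, -3, 0], [4, 22, 6, -3, 0], [4, 22, 6, -3, 0], [4, 22, 6, -3, 0], [4, 22, 6, -3, 0], [4, 22, 6, -3, 0], [4, 22, 6, -3, 0]])

```text
clock: 39.0
ee_pos: [0.5057, -0.1023, 0.2385]
ee_rot: [0.725, 0.688, 0.001, -0.0]
contact_force: [0.1, 0.4, 0.4]
width: 0.04
```

```bash
python3 - <<'E'
from h import *
t=eyes.capture("top");s=eyes.capture("side"); crop(s,265,275,420,384,"z1s",5);crop(t,345,135,420,260,"z1",4.8);crop(t,100,130,180,220,"z2",6.6)
f=lambda u,v:(u/4.8+345-.4,v/4.8+135-.4)
st=ctrl.read_state();print(st["ee_pos"],st["clock"])
cv2.imwrite("pics/z0.png",cv2.resize(t["img"][:,:,::-1],(800,600)))
E
```

```text
[ 0.5042 -0.1067  0.2384] 39.1
```

View pics/z1s.png

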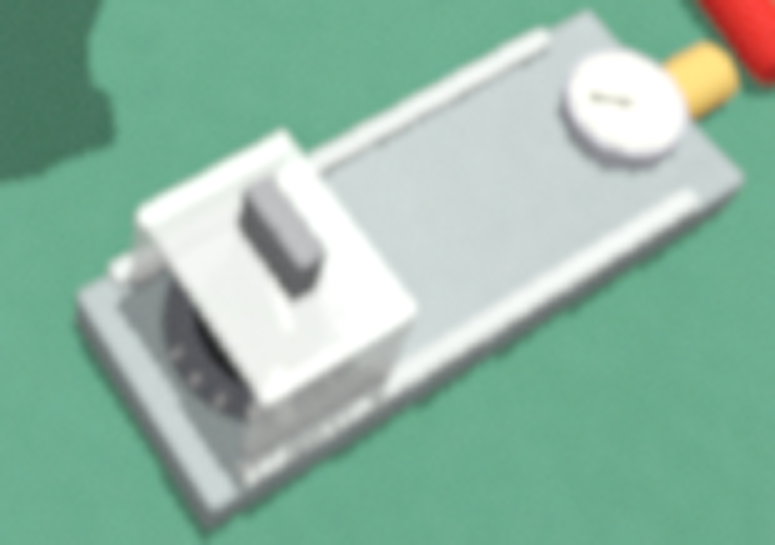

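View pics/z1.png

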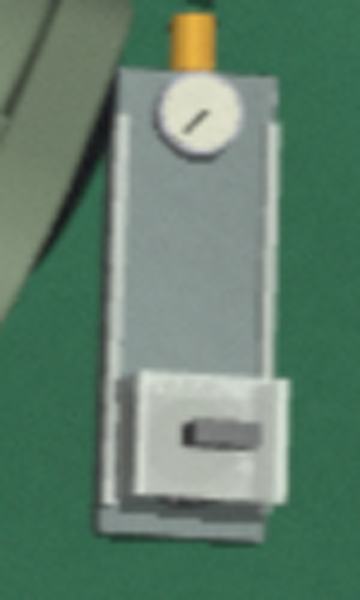

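View pics/z2.png

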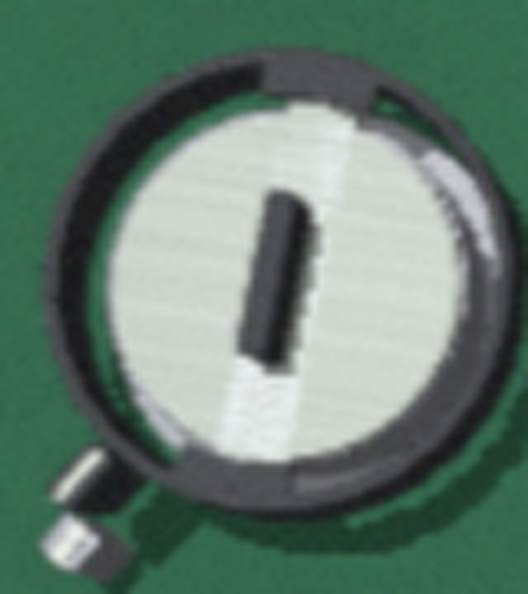

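View pics/z0.png

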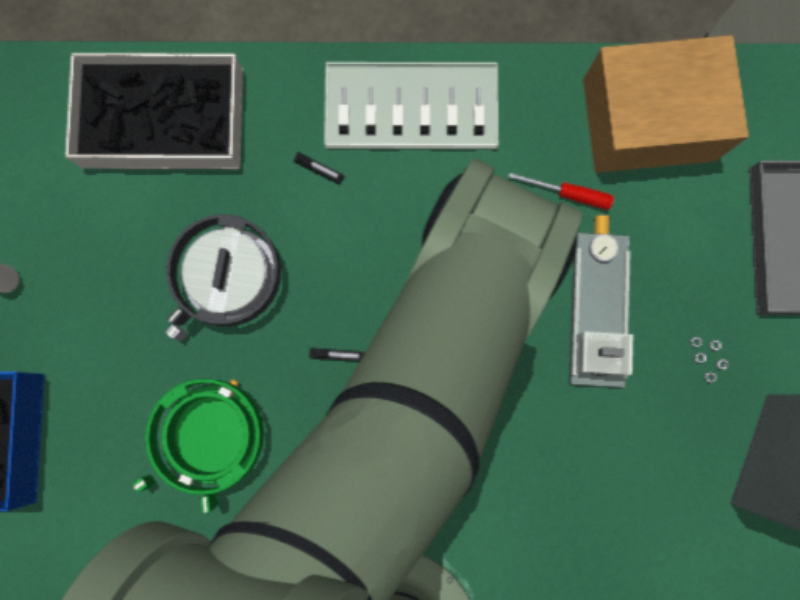

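```bash
python3 - <<'E'
from h import *
t=eyes.capture("top"); f=lambda u,v:(u/6.6+100-.42,v/6.6+130-.42)
for n,p,z in [("lug",(80,477),.088),("post",(70,543),.048),("clawTop",(320,85),.071),("claw2",(235,485),.071)]:
    w=p2w(t,*f(*p),z); v=w[:2]-[.5578,.2555]; print(n,w,np.hypot(*v),np.degrees(np.arctan2(v[1],v[0]))%360)
print(ctrl.job_done())
E
```

```text
lug [0.4845 0.32   0.088 ] 0.09768502467715862 138.65982279479132
post [0.4644 0.3345 0.048 ] 0.12230983808674006 139.75525012979102
clawTop [0.629  0.2436 0.071 ] 0.07214239012584991 350.52614874836485
claw2 [0.4835 0.2696 0.071 ] 0.07558962055081135 169.24769091260407
the job is handed in; nothing more can be done
None
```

I carried out every step in order and handed the job in at about 39 s. I only found two cartridges on the bench. No check failed or disagreed with another.

- **Cartridges:** both lie on the pot floor; I saw this in the top view just before fitting the lid.
- **Lid:** flat on the rim, about 1 mm off centre, with its ears along the index line (both measured at about −9.5°).
- **Collar:** the lug stands at 138.7° against 139.8° for the mark post, so it is about 1° past the mark. The claws cover the ears.
- **Knob:** turned about 92° clockwise. The pointer was in line with the metal mark within about 2° in both views, and I measured that before closing the cover.
- **Cover:** slid home until it hit its stop, with the tab centred on the knob axis within about 1 mm.

In the last pictures the second clip was partly hidden by the arm. The spring was hidden by the arm in the final view, so I last saw it shortly before the cover was closed. I never touched either of them, the first clip, the screwdriver or the green pot. The gripper was clear of everything when I handed in.

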